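Demagnetise freshly ground punches and chisels

ROBOT

A 6-joint arm with a two-finger parallel gripper is mounted at the origin on the work surface. World frame = base frame: x ahead of the robot, y to its left, z up, the work surface at z = 0. Lengths are in m, angles in rad, forces in N, time in s.
With the tool pointing down it reaches from about 0.35 to 0.775 m from the base axis. Payload 5.5 kg.
Tool frame: the origin (TCP) lies at the very end of the fingers, on their centre line; the grasp point (between the pads) lies 19 mm behind it; z points along the fingers, y is the line along which they close (so a half turn about z gives the same grasp; the last joint's range is limited). The gripper opens to 85 mm and grips with 20 to 120 N. Pads are 22 mm wide; open, the fingers measure 114 mm over their backs; the gripper's body (76 mm by 85 mm) begins 54 mm behind the grasp point. The pads swing forward as they close: fully open they stand 13 mm farther back than shut.
Start: joints at [-1.466, 0.313, 0.046, 1.304, 0, 1.431], TCP at [0.139, -0.558, 0.231] pointing down, gripper open.
Joint ranges: [-2.76, 2.76], [-0.86, 1.69], [-1.03, 1.26], [-2.2, 2.34], [-1.47, 1.5], [-3.14, 3.14]. Speed limits (rad/s): [2.57, 2.57, 3.14, 3.14, 3.14, 3.14].

INTERFACE

Orientations are given as a unit quaternion [w, x, y, z].
In Python, from workcell import env, read_camera, get_calibration gives the robot as it stands.
- The arm moves only by the tool jog_arm, never from a script. Its argument "motion" is one flat list of numbers, 7 for each row, row after row: the shift along the tool's x, y, z as a fraction of full scale, then the turn, a rotation vector about the tool's x, y, z as a fraction of full scale, then the opening, from 0 (shut) to 1 (fully open). In form: [x, y, z, wx, wy, wz, grip, x, y, z, wx, wy, wz, grip, ...]. A call has 1 to 12 rows; each row is the pose to reach, as a shift and turn from the pose commanded when the call began, along the tool's axes at that moment; what a row does not reach only later rows make up. Full scale, the value 1, is 0.2 m for a shift and 90 degrees for a turn. A row lasts 1/8 s, in which the tool goes at most 62.5 mm and 10.7 degrees, less where a joint would pass 70% of its speed; a pose out of reach is approached as far as the arm can. A call with a number of a shift or a turn outside -1 to 1 is refused whole. A call with a gripper value outside its range is refused whole. The fingers move at their own pace and stop on an object; "newtons" is the grip in N (left out, the last holds). Time passes only in rows, so rows that repeat a pose let the fingers close. It gives the time, the measured TCP pose, the force, the opening and the grip force at its end, in the units of the state.
- env.get_state(): the state, without advancing time (a new reading comes with each control period).
- read_camera(name): name is "scene" or "top" or "wrist"; returns the picture (400x640x3 uint8, red, green, blue); there is no depth.
- get_calibration(name): a dict with "fx", "fy", "cx", "cy" (pixels), "world_from_camera" (4x4, takes a point from camera to world coordinates). Camera axes: x right, y down, z forward; pixel columns grow to the right and rows downward; lengths in m; the calibration is good to about 2 mm. A picture is of the moment at which its call begins: read the wrist's pose just before it. get_calibration takes no time and is no camera call; for the wrist camera it gives the pose at the moment of the call.
- env.hand_in(): hands the job in; it is judged then, once.
The state is a dict: "clock": time; "joint_pos": joint angles; "qvel": joint speeds; "tau": joint torques, N m; "tcp_pos": TCP position; "orientation": TCP orientation; "wrist_force": force on the tool from outside, world axes, zero at the start; "ft_torque": the same for the moment, N m; "finger_gap": finger opening in m; "grip_force": force on a finger pad.
Only numpy, scipy, OpenCV 4.12 (cv2) and the standard library are available. Lean on these libraries where they do the work, as an engineer would, in place of code of your own. Each camera call takes 0.05 s, during which the arm holds its last target. There are 200 camera calls.

TASK

Demagnetise all the punches and chisels lying on the bench: with the control dial at OFF, lay each one on the demagnetiser's plate, one per lane, lengthwise between the two end stops and centred on the lane's white line. When all are laid and let go, turn the dial to the click at the red disc, leave it there for at least three seconds with the tools still lying in place, and turn it back to OFF. Then put every tool into the tray, leaving the dial at OFF and the mug and the tape measure where they are.

Things in the scene. Friction and masses are not known exactly. Their poses are not given: they have to be found in the camera images.
- tool1: Steel flat chisel with a red painted band, 110 mm long, square shank 14 x 14 mm, 150 g, lying flat. Origin at its middle (half of its length, on the centre line, so 7 mm above what it lies on); x along its length towards the tip, the shank reaching from -55 to +30 mm. May be absent.
- tool2: Steel pin punch, 8 mm round tip with a blue painted band, 110 mm long, square shank 14 x 14 mm, 150 g, lying flat. Origin at its middle (half of its length, on the centre line, so 7 mm above what it lies on); x along its length towards the tip, the shank reaching from -55 to +30 mm. May be absent.
- tool3: Steel centre punch, conical tip with a yellow painted band, 110 mm long, square shank 14 x 14 mm, 150 g, lying flat. Origin at its middle (half of its length, on the centre line, so 7 mm above what it lies on); x along its length towards the tip, the shank reaching from -55 to +30 mm. May be absent.
- tool4: Steel cape chisel, narrow tip with a green painted band, 110 mm long, square shank 14 x 14 mm, 150 g, lying flat. Origin at its middle (half of its length, on the centre line, so 7 mm above what it lies on); x along its length towards the tip, the shank reaching from -55 to +30 mm. May be absent.
- plate: Demagnetiser: a blue box 160 (x) x 210 (y) mm with a flat dark steel top plate, its surface 46 mm above the bench, fixed. Origin at the centre of its underside. Three lanes run along its x, 75 mm apart, each with a white centre line and a brass stop (8 mm high, 34 mm wide) at either end; the stops of a lane leave 126 mm between them for the 110 mm tools.
- lane0 (a point): Centre of lane 0 on the plate's top surface (on the white line, midway between its two end stops); x along the lane. Any tool may go in any lane, one per lane.
- lane1 (a point): Centre of lane 1 on the plate's top surface (on the white line, midway between its two end stops); x along the lane. Any tool may go in any lane, one per lane.
- lane2 (a point): Centre of lane 2 on the plate's top surface (on the white line, midway between its two end stops); x along the lane. Any tool may go in any lane, one per lane.
- control: The demagnetiser's grey control box, 140 x 140 x 60 mm high, fixed to the bench; origin at the centre of its underside. Its blue dial, whose pointing half carries a white line, stands in the middle of the top, with a long white line at OFF and short white ticks at the other three clicks, each tick with a coloured disc outside it.
- dial (a joint): Angle of the selector dial, rad, growing clockwise as seen from above: 0 = OFF (the long white line), then clicks at 0.7, 1.4 and 2.1, where the red, yellow and green discs lie (one at each) in an order that varies. End stops at -0.1 and 2.2. It starts at the first or the second click. A detent torque of up to about 0.06 N m pulls it into the nearest click and holds it there.
- dial_grip (a point): On the dial's vertical axis, 85 mm above the bench: the height to grip its bar. The bar is 46 mm long, 14 mm wide, its top 97 mm and the disc under it 69 mm above the bench.
- dial_aim (a point): The spot that the dial's white pointer aims at: on the pointer's line, 52 mm from the dial's axis, just above the box's top and on the circle of the coloured discs. The bar lies along the line from the axis to this spot.
- mark_red: Red disc, 14 mm across, 3 mm thick, fixed on top of the control box 52 mm from the dial's axis, at one of the three clicks. Origin at the centre of its underside.
- mark_yellow: Yellow disc, 14 mm across, 3 mm thick, fixed on top of the control box 52 mm from the dial's axis, at one of the three clicks. Origin at the centre of its underside.
- mark_green: Green disc, 14 mm across, 3 mm thick, fixed on top of the control box 52 mm from the dial's axis, at one of the three clicks. Origin at the centre of its underside.
- tray: Open dark steel tray, 160 x 160 x 26 mm high, walls and floor about 4 mm, fixed to the bench. Origin at the centre of its underside.
- mug: Brown mug, 80 mm across plus its handle, 90 mm high; bystander. Origin under its centre.
- tape: Yellow tape measure, 70 x 35 x 60 mm; bystander. Origin under its centre.
Mind the look-alikes: they are no part of the job. Leave any purple look-alike of the tool4 alone.

How it is judged:
On the way, in this order (a step that is already met when the one before it is completed fails the run):
1. dial at OFF and every tool laid in a lane: flat, middle within 11 mm of the lane's centre, within 0.14 rad of its direction (value of joint dial below 0.15 rad and (horizontal distance between tool1 and lane0 below 0.011 m or horizontal distance between tool1 and lane1 below 0.011 m or horizontal distance between tool1 and lane2 below 0.011 m) and angle between the x axis of each of tool1, tool2, tool3, tool4 and the x axis of plate, either way round below 0.14 rad and z of tool1 in the frame of plate between 0.048 and 0.058 m and (horizontal distance between tool2 and lane0 below 0.011 m or horizontal distance between tool2 and lane1 below 0.011 m or horizontal distance between tool2 and lane2 below 0.011 m) and z of tool2 in the frame of plate between 0.048 and 0.058 m and (horizontal distance between tool3 and lane0 below 0.011 m or horizontal distance between tool3 and lane1 below 0.011 m or horizontal distance between tool3 and lane2 below 0.011 m) and z of tool3 in the frame of plate between 0.048 and 0.058 m and (horizontal distance between tool4 and lane0 below 0.011 m or horizontal distance between tool4 and lane1 below 0.011 m or horizontal distance between tool4 and lane2 below 0.011 m) and z of tool4 in the frame of plate between 0.048 and 0.058 m), for 0.3 s.
2. dial aiming within 10 mm of the red disc's centre for 2.5 s, every tool lying in place and let go (horizontal distance between dial_aim and mark_red below 0.01 m and (horizontal distance between tool1 and lane0 below 0.011 m or horizontal distance between tool1 and lane1 below 0.011 m or horizontal distance between tool1 and lane2 below 0.011 m) and angle between the x axis of each of tool1, tool2, tool3, tool4 and the x axis of plate, either way round below 0.14 rad and z of tool1 in the frame of plate between 0.048 and 0.058 m and (horizontal distance between tool2 and lane0 below 0.011 m or horizontal distance between tool2 and lane1 below 0.011 m or horizontal distance between tool2 and lane2 below 0.011 m) and z of tool2 in the frame of plate between 0.048 and 0.058 m and (horizontal distance between tool3 and lane0 below 0.011 m or horizontal distance between tool3 and lane1 below 0.011 m or horizontal distance between tool3 and lane2 below 0.011 m) and z of tool3 in the frame of plate between 0.048 and 0.058 m and (horizontal distance between tool4 and lane0 below 0.011 m or horizontal distance between tool4 and lane1 below 0.011 m or horizontal distance between tool4 and lane2 below 0.011 m) and z of tool4 in the frame of plate between 0.048 and 0.058 m and contact force between the fingers and tool1 below 0.1 N and contact force between the fingers and tool2 below 0.1 N and contact force between the fingers and tool3 below 0.1 N and contact force between the fingers and tool4 below 0.1 N), for 2.5 s.
3. dial back at OFF with every tool still on the plate (value of joint dial below 0.15 rad and z of tool1 in the frame of plate between 0.045 and 0.07 m and x of tool1 in the frame of plate between -0.08 and 0.08 m and y of tool1 in the frame of plate between -0.105 and 0.105 m and z of tool2 in the frame of plate between 0.045 and 0.07 m and x of tool2 in the frame of plate between -0.08 and 0.08 m and y of tool2 in the frame of plate between -0.105 and 0.105 m and z of tool3 in the frame of plate between 0.045 and 0.07 m and x of tool3 in the frame of plate between -0.08 and 0.08 m and y of tool3 in the frame of plate between -0.105 and 0.105 m and z of tool4 in the frame of plate between 0.045 and 0.07 m and x of tool4 in the frame of plate between -0.08 and 0.08 m and y of tool4 in the frame of plate between -0.105 and 0.105 m), for 0.2 s.
At the end, for the whole second after the job is handed in: Every tool rests inside the tray (its middle within 76 mm of the tray's centre along both of its sides, less than 45 mm above the bench, slower than 2 cm/s) and the dial stands at OFF (below 0.15 rad) (value of joint dial below 0.15 rad and x of tool1 in the frame of tray between -0.076 and 0.076 m and y of tool1 in the frame of tray between -0.076 and 0.076 m and z of each of tool1, tool2, tool3, tool4 in the frame of tray below 0.045 m and linear speed of each of tool1, tool2, tool3, tool4 below 0.02 m/s and x of tool2 in the frame of tray between -0.076 and 0.076 m and y of tool2 in the frame of tray between -0.076 and 0.076 m and x of tool3 in the frame of tray between -0.076 and 0.076 m and y of tool3 in the frame of tray between -0.076 and 0.076 m and x of tool4 in the frame of tray between -0.076 and 0.076 m and y of tool4 in the frame of tray between -0.076 and 0.076 m); the robot touches nothing.
It fails at once if the mug is moved more than 4 cm (distance of mug from where it was at the start of the episode above 0.04 m).
It fails at once if the tape is moved more than 4 cm (distance of tape from where it was at the start of the episode above 0.04 m).
Of tool1, tool2, tool3, tool4 only 2 to 3 are there at a start; the rules pass over those that are not, and their reading is None.
At some moment in a run one of tool1, tool2, tool3, tool4 may be knocked a few centimetres aside while the robot is not near it.
Once in a run the grip may slacken for a moment while it holds something.
It also fails if it takes over 210 s, if anything falls off the work surface, if the arm or the gripper's body presses on something with over 40 N, if the wrist force passes 120 N, or if a joint passes its speed limit or range.

## Working session

There is one attempt and no reset: what is moved stays moved. The work goes in short steps, Python scripts to look and compute and a tool call to move; the robot and the scene stay as the last step left them, time stands still between calls to the robot, and variables do not carry over. Pictures are saved under pics/ and viewed, at most 14 in all, crops included, and the job is handed in when it is done.

Besides the shell and the picture viewer there is one more tool, called as a command line: name --argument value ..., lists and objects as JSON in quotes. jog_arm: Moves the arm, as the interface text tells. Shift numbers are shares of 0.2 m and turn numbers shares of 90 degrees, none past 1 either way. Its arguments: {"type":"object","properties":{"motion":{"type":"array","items":{"type":"number"}},"newtons":{"type":"number"}},"required":["motion"]}

```bash
mkdir -p pics; ls; cat > h.py <<'E'
import numpy as np,cv2
from workcell import env,read_camera,get_calibration
from scipy.spatial.transform import Rotation as R
def cal(n):
    c=get_calibration(n);return c
def ray(n,u,v,z,c=None):
    c=c or cal(n);T=np.array(c["world_from_camera"])
    d=T[:3,:3]@np.array([(u-c["cx"])/c["fx"],(v-c["cy"])/c["fy"],1]);o=T[:3,3]
    return o+d*(z-o[2])/d[2]
def proj(n,p,c=None):
    c=c or cal(n);T=np.linalg.inv(np.array(c["world_from_camera"]));q=T[:3,:3]@np.array(p)+T[:3,3]
    return c["fx"]*q[0]/q[2]+c["cx"],c["fy"]*q[1]/q[2]+c["cy"]
def save(n,f):
    im=read_camera(n);cv2.imwrite("pics/"+f,im[:,:,::-1]);return im
E
python3 - <<'E'
from h import *
for n in("scene","top"):
    im=save(n,n+"0.png");print(n,{k:np.round(v,3).tolist() for k,v in cal(n).items()})
print(env.get_state())
E
```

```text
pics
scene {'fx': 378.892, 'fy': 378.892, 'cx': 321.048, 'cy': 201.374, 'world_from_camera': [[-0.626, 0.603, -0.495, 1.02], [0.78, 0.473, -0.411, 0.386], [-0.014, -0.643, -0.766, 0.784], [0.0, 0.0, 0.0, 1.0]]}
top {'fx': 461.001, 'fy': 461.001, 'cx': 314.648, 'cy': 193.944, 'world_from_camera': [[-0.018, -0.994, 0.105, 0.468], [-1.0, 0.015, -0.027, 0.019], [0.025, -0.105, -0.994, 1.192], [0.0, 0.0, 0.0, 1.0]]}
{'clock': 0.1, 'joint_pos': array([-1.46562438e+00,  3.13909885e-01,  4.50578426e-02,  1.30363428e+00,
       -1.81199945e-05,  1.43124419e+00]), 'qvel': array([ 0.00033677, -0.00351147,  0.0036515 , -0.00054301,  0.00112434,
       -0.00116277]), 'tau': array([ 3.82440092e-03, -4.81722379e+01,  2.99245691e+01,  1.26009193e-02,
       -1.91717072e-05, -8.17186191e-06]), 'tcp_pos': array([ 0.13927629, -0.55737456,  0.23049263]), 'orientation': array([-8.45028182e-04,  9.92522746e-01,  1.22056893e-01,  5.46621248e-06]), 'wrist_force': array([ 0.44611088,  0.44113532, -0.2374683 ]), 'ft_torque': array([-0.01822179,  0.0475126 ,  0.03891466]), 'grip_force': 0.0, 'finger_gap': 0.08527114489617009}
```

View pics/top0.png

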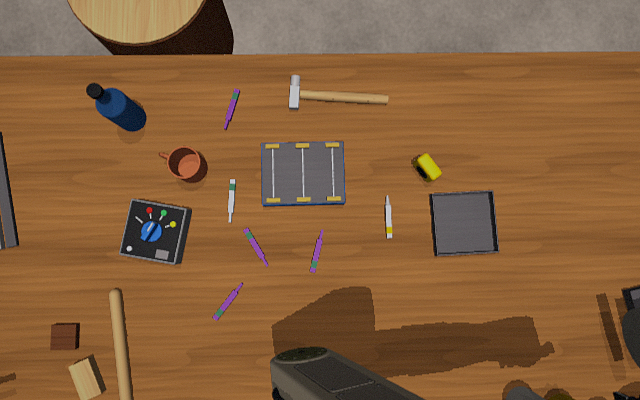

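View pics/scene0.png

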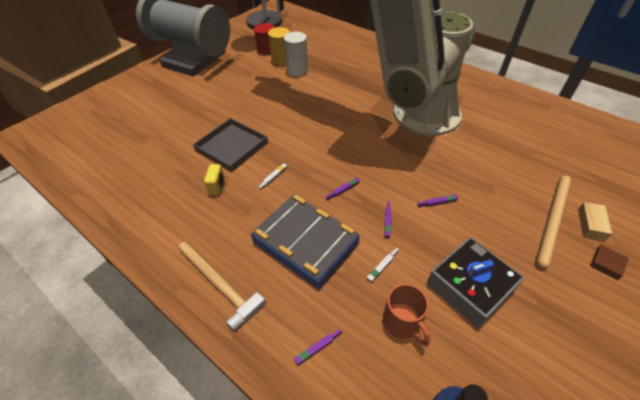

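The top view shows two non-purple tools: one with a green band at (232,200), so tool4, and one with a yellow band at (389,217), so tool3. The four slim purple ones, at (232,109), (256,246), (317,251) and (228,301), are look-alikes. The dial is at (151,231), the plate at (303,173) and the tray at (464,223).

```bash
python3 - <<'E'
from h import *
im=cv2.imread("pics/top0.png")
a=cv2.resize(im[190:275,110:200],None,fx=4.4,fy=4.4,interpolation=cv2.INTER_CUBIC)
b=cv2.resize(im[170:230,205:255],None,fx=4,fy=4,interpolation=cv2.INTER_CUBIC)
d=cv2.resize(im[185:245,365:415],None,fx=4,fy=4,interpolation=cv2.INTER_CUBIC)
o=np.zeros((500,800,3),np.uint8);o[:a.shape[0],:a.shape[1]]=a;o[:240,400:600]=b;o[:240,600:800]=d
cv2.imwrite("pics/crop0.png",o)
hsv=cv2.cvtColor(im,cv2.COLOR_BGR2HSV)
def comp(m,box,z,name,mn=4):
    x0,y0,x1,y1=box;k=np.zeros(m.shape,np.uint8);k[y0:y1,x0:x1]=m[y0:y1,x0:x1]
    n,l,s,c=cv2.connectedComponentsWithStats(k)
    for i in range(1,n):
        if s[i,4]<mn: continue
        ys,xs=np.nonzero(l==i)
        r=cv2.minAreaRect(np.c_[xs,ys].astype(np.float32))
        bp=[np.round(ray("top",*p,z)[:2],3).tolist() for p in cv2.boxPoints(r)]
        print(name,s[i,4],c[i].round(1),np.round(ray("top",*c[i],z),3)[:2],bp if s[i,4]>25 else "")
H,S,V=cv2.split(hsv)
wh=((S<70)&(V>130)).astype(np.uint8)
comp(wh,(215,165,250,230),.012,"t4 white")
comp(wh,(375,185,405,245),.012,"t3 white")
comp(wh,(262,140,345,206),.046,"lane")
comp(wh,(125,195,188,265),.062,"ctl white",2)
br=((H>10)&(H<30)&(S>120)&(V>120)).astype(np.uint8)
comp(br,(262,140,345,206),.054,"stops")
comp(((H>100)&(H<125)&(S>150)&(V>100)).astype(np.uint8),(125,200,188,265),.09,"dial")
comp((((H<6)|(H>174))&(S>150)&(V>100)).astype(np.uint8),(125,200,188,265),.063,"red")
comp(((H>45)&(H<85)&(S>100)).astype(np.uint8),(125,200,188,265),.063,"green")
comp(((H>22)&(H<35)&(S>150)&(V>100)).astype(np.uint8),(125,200,188,265),.063,"yel")
comp(((H>45)&(H<95)&(S>100)).astype(np.uint8),(215,165,250,230),.012,"band4")
comp(((H>18)&(H<35)&(S>150)&(V>120)).astype(np.uint8),(380,185,397,245),.012,"band3")
print("tray",[ray("top",u,v,.026)[:2].round(3) for u,v in((429,194),(494,191),(498,254),(434,257))])
E
```

```text
t4 white 25 [232. 181.] [0.629 0.199] 
t4 white 144 [230.4 203.7] [0.57  0.203] [[0.605, 0.209], [0.605, 0.196], [0.523, 0.196], [0.523, 0.209]]
t3 white 149 [388.  212.7] [ 0.54  -0.201] [[0.586, -0.198], [0.586, -0.21], [0.506, -0.208], [0.506, -0.195]]
t3 white 28 [389.  235.2] [ 0.483 -0.202] [[0.476, -0.196], [0.488, -0.197], [0.488, -0.21], [0.475, -0.209]]
lane 5 [334. 142.] [ 0.72  -0.064] 
lane 84 [272.6 170.5] [0.649 0.092] [[0.704, 0.093], [0.704, 0.091], [0.582, 0.092], [0.582, 0.094]]
lane 81 [302.6 171.8] [0.645 0.017] [[0.705, 0.02], [0.705, 0.016], [0.581, 0.014], [0.581, 0.019]]
lane 77 [332.4 171.7] [ 0.644 -0.058] [[0.704, -0.055], [0.705, -0.059], [0.582, -0.061], [0.582, -0.057]]
ctl white 8 [130.4 202.5] [0.572 0.438] 
ctl white 2 [148.5 202. ] [0.573 0.394] 
ctl white 2 [159.5 204. ] [0.568 0.367] 
ctl white 2 [170.5 206. ] [0.562 0.341] 
ctl white 71 [179.  237.5] [0.485 0.319] [[0.425, 0.335], [0.555, 0.306], [0.553, 0.301], [0.423, 0.33]]
ctl white 4 [128.  212.5] [0.548 0.443] 
ctl white 6 [150.  215.5] [0.54 0.39] 
ctl white 3 [127. 217.] [0.537 0.445] 
ct
[... 1541 characters left out ...]
233.9] [0.495 0.366] [[0.479, 0.385], [0.519, 0.361], [0.509, 0.345], [0.469, 0.37]]
red 31 [148.8 209.8] [0.554 0.393] [[0.561, 0.399], [0.561, 0.387], [0.546, 0.387], [0.546, 0.399]]
green 33 [163.5 212.2] [0.547 0.357] [[0.555, 0.363], [0.555, 0.351], [0.541, 0.351], [0.541, 0.363]]
yel 32 [172.5 223.7] [0.519 0.335] [[0.526, 0.341], [0.526, 0.329], [0.511, 0.329], [0.511, 0.341]]
band4 30 [232.  186.5] [0.614 0.199] [[0.621, 0.204], [0.621, 0.194], [0.608, 0.194], [0.608, 0.204]]
band3 39 [388.8 229.6] [ 0.497 -0.202] [[0.504, -0.195], [0.504, -0.21], [0.491, -0.21], [0.491, -0.194]]
tray [array([ 0.586, -0.306]), array([ 0.591, -0.474]), array([ 0.43 , -0.475]), array([ 0.426, -0.311])]
```

View pics/crop0.png

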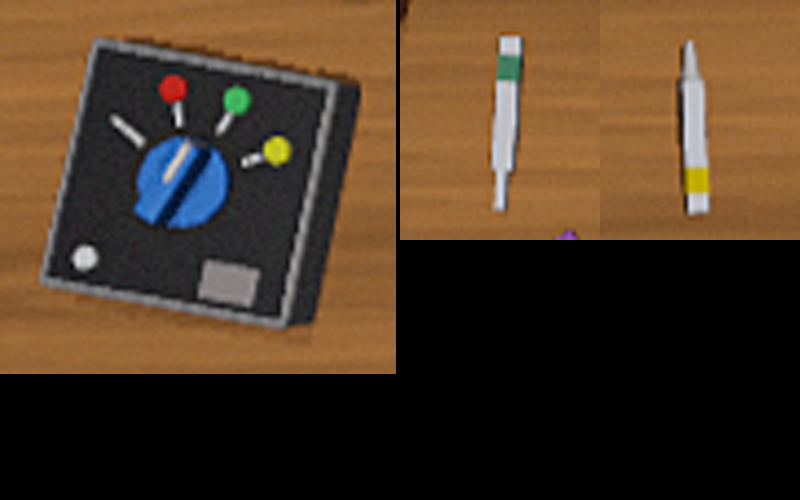

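The crop confirms the real tools: green-banded cape chisel (tool4, butt towards +x) and yellow-banded centre punch (tool3, tip towards +x). Reading clockwise from OFF, the discs run red, green, yellow, and the dial points at green. I'll swing round to the dial first.

jog_arm --motion '[0.95, -0.27, -0.1, 0, 0, -1, 1, 0.95, -0.27, -0.1, 0, 0, -1, 1, 0.95, -0.27, -0.1, 0, 0, -1, 1, 0.95, -0.27, -0.1, 0, 0, -1, 1, 0.95, -0.27, -0.1, 0, 0, -1, 1, 0.95, -0.27, -0.1, 0, 0, -1, 1, 0.95, -0.27, -0.1, 0, 0, -1, 1, 0.95, -0.27, -0.1, 0, 0, -1, 1, 0.95, -0.27, -0.1, 0, 0, -1, 1, 0.95, -0.27, -0.1, 0, 0, -1, 1]'

```text
clock: 1.35
tcp_pos: [0.3105, -0.4592, 0.2509]
orientation: [-0.0, 0.616, 0.788, 0.0]
wrist_force: [-0.6, -0.1, -0.9]
finger_gap: 0.0854
grip_force: 0.0
```

```bash
cat >> h.py <<'E'
def go(x,y,z,yaw,tilt=True):
    """fraction shift/turn from the present pose to world target, tool down, tool x at yaw (deg)"""
    s=env.get_state();q=s["orientation"];Rc=R.from_quat([q[1],q[2],q[3],q[0]])
    a=np.radians(yaw);Rt=R.from_matrix(np.array([[np.cos(a),np.sin(a),0],[np.sin(a),-np.cos(a),0],[0,0,-1]]))
    d=Rc.inv().apply(np.array([x,y,z])-s["tcp_pos"])/.2
    w=(Rc.inv()*Rt).as_rotvec()/(np.pi/2)
    X=Rc.as_matrix()[:,0]
    print("t",round(s["clock"],2),"tcp",s["tcp_pos"].round(4),"yaw",np.degrees(np.arctan2(X[1],X[0])).round(2),"gap",round(s["finger_gap"],4),"F",s["wrist_force"].round(1),"grip",round(s["grip_force"],1))
    print("shift",d.round(3),"turn",w.round(3))
E
python3 -c "
from h import *
go(.5,-.2,.25,180)"
```

```text
t 1.35 tcp [ 0.3105 -0.4592  0.2509] yaw 103.98 gap 0.0854 F [-0.6 -0.1 -0.9] grip 0.0
shift [1.029 1.233 0.005] turn [ 0.    -0.001 -0.845]
```

jog_arm --motion '[0.95, 0.95, 0, 0, 0, -0.5, 1, 0.95, 0.95, 0, 0, 0, -0.5, 1, 0.95, 0.95, 0, 0, 0, -0.5, 1, 0.95, 0.95, 0, 0, 0, -0.5, 1, 0.95, 0.95, 0, 0, 0, -0.5, 1, 0.95, 0.95, 0, 0, 0, -0.5, 1, 0.95, 0.95, 0, 0, 0, -0.5, 1]'

```text
clock: 2.22
tcp_pos: [0.4485, -0.23, 0.2511]
orientation: [-0.0, 0.268, 0.963, -0.0]
wrist_force: [-1.3, -0.5, -0.1]
finger_gap: 0.0856
grip_force: 0.0
```

```bash
python3 -c "
from h import *
go(.502,.384,.25,149)"
```

```text
t 2.23 tcp [ 0.4485 -0.23    0.2511] yaw 148.89 gap 0.0856 F [-1.3 -0.5 -0.1] grip 0.0
shift [1.357 2.767 0.004] turn [-0.    -0.    -0.001]
```

jog_arm --motion '[0.45, 0.92, 0, 0, 0, 0, 1, 0.45, 0.92, 0, 0, 0, 0, 1, 0.45, 0.92, 0, 0, 0, 0, 1, 0.45, 0.92, 0, 0, 0, 0, 1]'

```text
clock: 2.72
tcp_pos: [0.4661, -0.0237, 0.2514]
orientation: [-0.0, 0.267, 0.964, -0.0]
wrist_force: [0.7, -0.6, 0.2]
finger_gap: 0.0854
grip_force: 0.0
```

jog_arm --motion '[0.45, 0.92, 0, 0, 0, 0, 1, 0.45, 0.92, 0, 0, 0, 0, 1, 0.45, 0.92, 0, 0, 0, 0, 1, 0.45, 0.92, 0, 0, 0, 0, 1]'

```text
clock: 3.22
tcp_pos: [0.4847, 0.1803, 0.2509]
orientation: [0.0, 0.267, 0.964, -0.0]
wrist_force: [0.4, -1.2, 0.8]
finger_gap: 0.0853
grip_force: 0.0
```

jog_arm --motion '[0.45, 0.92, 0, 0, 0, 0, 1, 0.45, 0.92, 0, 0, 0, 0, 1, 0.45, 0.92, 0, 0, 0, 0, 1, 0.45, 0.92, 0, 0, 0, 0, 1, 0.45, 0.92, 0, 0, 0, 0, 1, 0.45, 0.92, 0, 0, 0, 0, 1]'

```text
clock: 3.98
tcp_pos: [0.5021, 0.3809, 0.2512]
orientation: [-0.0, 0.268, 0.963, -0.001]
wrist_force: [0.7, 0.4, 1.0]
finger_gap: 0.0853
grip_force: 0.0
```

```bash
cat >> h.py <<'E'
def dial(f=None):
    im=read_camera("wrist");c=cal("wrist")
    if f: cv2.imwrite("pics/"+f,im[:,:,::-1])
    H,S,V=cv2.split(cv2.cvtColor(im,cv2.COLOR_RGB2HSV))
    for n,m,z in(("red",((H<6)|(H>174))&(S>150)&(V>80),.063),("green",(H>45)&(H<90)&(S>100)&(V>60),.063),("yellow",(H>22)&(H<35)&(S>150)&(V>100),.063),("blue",(H>98)&(H<125)&(S>130)&(V>70),.08)):
        k,l,s,ce=cv2.connectedComponentsWithStats(m.astype(np.uint8))
        if k>1:
            i=1+np.argmax(s[1:,4]);print(n,s[i,4],ce[i].round(),ray("wrist",*ce[i],z,c).round(4))
E
python3 -c "
from h import *
go(.502,.384,.15,149)
dial('w1.png')"
```

```text
t 3.98 tcp [0.5021 0.3809 0.2512] yaw 148.88 gap 0.0853 F [0.7 0.4 1. ] grip 0.0
shift [0.009 0.014 0.506] turn [-0.001  0.    -0.001]
red 156 [353. 206.] [0.5539 0.3919 0.063 ]
green 221 [100.  71.] [0.3162 0.2553 0.063 ]
yellow 140 [289. 206.] [0.5192 0.3342 0.063 ]
blue 1848 [321. 170.] [0.4996 0.3853 0.08  ]
```

View pics/w1.png

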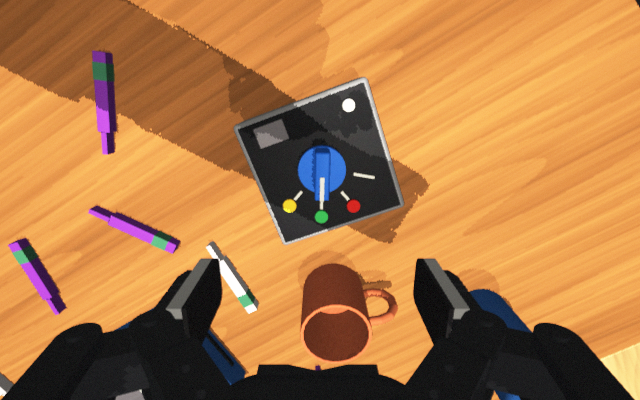

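The wrist view shows the dial at (321,170) with its pointer on green (321,216) and the bar lined up with the tool. I'll go down and grip it.

jog_arm --motion '[0.01, 0.014, 0.4, 0, 0, 0, 0.6, 0.01, 0.014, 0.8, 0, 0, 0, 0.6, 0.01, 0.014, 0.88, 0, 0, 0, 0.6, 0.01, 0.014, 0.88, 0, 0, 0, 0.6, 0.01, 0.014, 0.88, 0, 0, 0, 0.6, 0.01, 0.014, 0.88, 0, 0, 0, 0.6, 0.01, 0.014, 0.88, 0, 0, 0, 0, 0.01, 0.014, 0.88, 0, 0, 0, 0, 0.01, 0.014, 0.88, 0, 0, 0, 0, 0.01, 0.014, 0.88, 0, 0, 0, 0, 0.01, 0.014, 0.88, 0, 0, 0, 0, 0.01, 0.014, 0.88, 0, 0, 0, 0]' --newtons 30

```text
clock: 5.52
tcp_pos: [0.5013, 0.3862, 0.0765]
orientation: [0.001, 0.267, 0.964, -0.0]
wrist_force: [-1.5, -4.0, 5.8]
finger_gap: 0.0136
grip_force: 31.1
```

```bash
python3 -c "
from h import *
go(.502,.384,.075,229)"
```

```text
t 5.53 tcp [0.5013 0.3862 0.0765] yaw 149.02 gap 0.0136 F [-1.5 -4.   5.8] grip 31.1
shift [-0.009 -0.008  0.008] turn [-0.001  0.001 -0.889]
```

jog_arm --motion '[0, 0, 0, 0, 0, -0.1, 0, 0, 0, 0, 0, 0, -0.2, 0, 0, 0, 0, 0, 0, -0.3, 0, 0, 0, 0, 0, 0, -0.4, 0, 0, 0, 0, 0, 0, -0.5, 0, 0, 0, 0, 0, 0, -0.6, 0, 0, 0, 0, 0, 0, -0.7, 0, 0, 0, 0, 0, 0, -0.8, 0, 0, 0, 0, 0, 0, -0.89, 0, 0, 0, 0, 0, 0, -0.89, 0, 0, 0, 0, 0, 0, -0.89, 0, 0, 0, 0, 0, 0, -0.89, 0]'

```text
clock: 7.02
tcp_pos: [0.5016, 0.3834, 0.0765]
orientation: [-0.001, -0.415, 0.91, -0.003]
wrist_force: [-1.0, -11.3, 8.5]
finger_gap: 0.0133
grip_force: 31.4
```

jog_arm --motion '[0, 0, 0, 0, 0, 0, 0.5, 0, 0, 0, 0, 0, 0, 0.5, 0, 0, 0, 0, 0, 0, 0.5, 0, 0, 0, 0, 0, 0, 0.5, 0, 0, -0.4, 0, 0, 0, 0.5, 0, 0, -0.8, 0, 0, 0, 0.5, 0, 0, -0.8, 0, 0, 0, 0.5]'

```text
clock: 7.9
tcp_pos: [0.5021, 0.3874, 0.2392]
orientation: [0.002, -0.416, 0.909, 0.0]
wrist_force: [0.5, 1.6, -0.5]
finger_gap: 0.0431
grip_force: 0.0
```

```bash
cat >> h.py <<'E'
def tools(box4=(205,165,260,240),box3=(365,180,415,250)):
    im=read_camera("top");hsv=cv2.cvtColor(im,cv2.COLOR_RGB2HSV);H,S,V=cv2.split(hsv)
    return im
E
python3 -c "
from h import *
go(.578,.2,.15,180)
dial()
im=save('top','top1.png');im=im[140:280,100:440]
cv2.imwrite('pics/top1c.png',cv2.resize(im[:,:,::-1],None,fx=2.3,fy=2.3,interpolation=cv2.INTER_CUBIC))"
```

```text
t 7.9 tcp [0.5021 0.3874 0.2392] yaw -130.86 gap 0.0431 F [ 0.5  1.6 -0.5] grip 0.0
shift [ 0.462 -0.899  0.445] turn [0.    0.003 0.546]
red 167 [282. 209.] [0.5574 0.3939 0.063 ]
green 219 [121.  98.] [0.5958 0.2162 0.063 ]
yellow 181 [268. 143.] [0.522  0.3355 0.063 ]
blue 2002 [315. 172.] [0.5029 0.3835 0.08  ]
```

View pics/top1c.png

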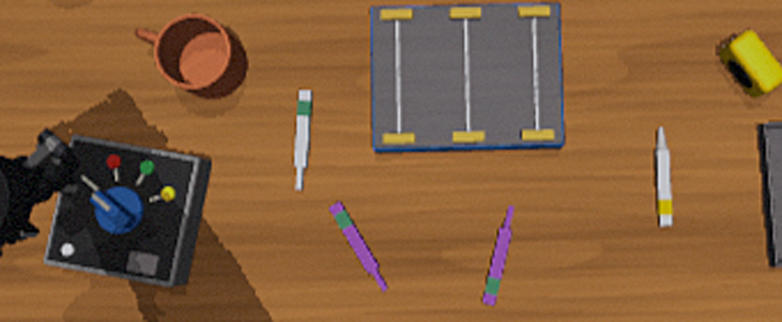

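The dial now points at the long OFF line, and the tools haven't moved. Next is tool4.

jog_arm --motion '[0.46, -0.9, 0.3, 0, 0, 0.546, 0.7, 0.46, -0.9, 0.3, 0, 0, 0.546, 0.7, 0.46, -0.9, 0.3, 0, 0, 0.546, 0.7, 0.46, -0.9, 0.3, 0, 0, 0.546, 0.7, 0.46, -0.9, 0.3, 0, 0, 0.546, 0.7, 0.46, -0.9, 0.3, 0, 0, 0.546, 0.7, 0.46, -0.9, 0.3, 0, 0, 0.546, 0.7, 0.46, -0.9, 0.3, 0, 0, 0.546, 0.7]'

```text
clock: 9.0
tcp_pos: [0.5769, 0.1998, 0.1752]
orientation: [0.0, -0.001, 1.0, -0.0]
wrist_force: [-0.1, 0.1, 0.5]
finger_gap: 0.0599
grip_force: 0.0
```

```bash
cat >> h.py <<'E'
def tool(name,z,near,r=.08,f=None,cam="wrist"):
    """silver+band tool near a world point: outline centre, axis, ends, lying with centre plane z"""
    im=read_camera(cam);c=cal(cam)
    if f: cv2.imwrite("pics/"+f,im[:,:,::-1])
    H,S,V=cv2.split(cv2.cvtColor(im,cv2.COLOR_RGB2HSV))
    band=((H>45)&(H<95)&(S>90)&(V>50)) if name=="tool4" else ((H>20)&(H<35)&(S>170)&(V>100))
    vv,uu=np.indices(H.shape);T=np.array(c["world_from_camera"])
    d=np.stack([(uu-c["cx"])/c["fx"],(vv-c["cy"])/c["fy"],np.ones_like(uu)],-1)@T[:3,:3].T
    P=T[:3,3]+d*((z-T[2,3])/d[...,2])[...,None]
    ok=np.hypot(P[...,0]-near[0],P[...,1]-near[1])<r
    m=((((S<80)&(V>140))|band)&ok).astype(np.uint8)
    m=cv2.morphologyEx(m,cv2.MORPH_CLOSE,np.ones((3,3)))
    k,l,s,ce=cv2.connectedComponentsWithStats(m)
    i=1+np.argmax(s[1:,4]);Q=P[l==i][:,:2]
    r=cv2.minAreaRect((Q*1000).astype(np.float32));b=cv2.boxPoints(r)/1000
    e=[b[1]-b[0],b[2]-b[1]];a=max(e,key=np.linalg.norm);
    print(name,"area",s[i,4],"px",ce[i].round(),"centre",(np.array(r[0])/1000).round(4),"size",np.round(r[1],1),"axis deg",round(np.degrees(np.arctan2(a[1],a[0]))%180,1),"band",P[(l==i)&band][:,:2].mean(0).round(4))
E
python3 -c "
from h import *
go(.578,.2,.15,180)
tool('tool4',.012,(.578,.2),f='w2.png')"
```

```text
t 9.0 tcp [0.5769 0.1998 0.1752] yaw -179.91 gap 0.0599 F [-0.1  0.1  0.5] grip 0.0
shift [-0.005  0.001  0.126] turn [-0.     0.     0.001]
tool4 area 1438 px [320. 181.] centre [0.5793 0.2013] size [ 14.2 110. ] axis deg 176.4 band [0.6145 0.1989]
```

View pics/w2.png

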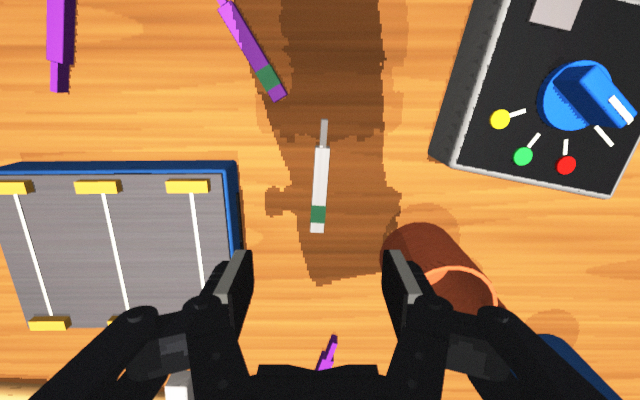

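The wrist view shows tool4 at (320,181), green band at (318,214). I'll grasp it.

jog_arm --motion '[-0.012, 0.008, 0.3, 0, 0, 0.041, 0.7, -0.012, 0.008, 0.6, 0, 0, 0.041, 0.7, -0.012, 0.008, 0.8, 0, 0, 0.041, 0.7, -0.012, 0.008, 0.845, 0, 0, 0.041, 0.7, -0.012, 0.008, 0.845, 0, 0, 0.041, 0.7, -0.012, 0.008, 0.845, 0, 0, 0.041, 0, -0.012, 0.008, 0.845, 0, 0, 0.041, 0, -0.012, 0.008, 0.845, 0, 0, 0.041, 0, -0.012, 0.008, 0.845, 0, 0, 0.041, 0, -0.012, 0.008, 0.845, 0, 0, 0.041, 0, -0.012, 0.008, 0.845, 0, 0, 0.041, 0, -0.012, 0.008, 0.845, 0, 0, 0.041, 0]' --newtons 60

```text
clock: 10.55
tcp_pos: [0.5807, 0.2011, 0.0081]
orientation: [0.001, 0.032, 0.999, 0.0]
wrist_force: [-1.3, -0.7, 5.9]
finger_gap: 0.0115
grip_force: 59.2
```

```bash
python3 -c "
from h import *
go(.6435,.092,.11,180)"
```

```text
t 10.55 tcp [0.5807 0.2011 0.0081] yaw 176.3 gap 0.0115 F [-1.3 -0.7  5.9] grip 59.2
shift [-0.35  -0.524 -0.509] turn [ 0.     0.002 -0.041]
```

jog_arm --motion '[0, 0, -0.2, 0, 0, 0, 0, 0, 0, -0.5, 0, 0, 0, 0, -0.1, -0.2, -0.5, 0, 0, -0.041, 0, -0.25, -0.4, -0.5, 0, 0, -0.041, 0, -0.35, -0.53, -0.5, 0, 0, -0.041, 0, -0.35, -0.53, -0.5, 0, 0, -0.041, 0, -0.35, -0.53, -0.5, 0, 0, -0.041, 0]'

```text
clock: 11.42
tcp_pos: [0.6419, 0.0906, 0.106]
orientation: [-0.001, 0.0, 1.0, 0.0]
wrist_force: [0.1, 0.2, -1.7]
finger_gap: 0.0113
grip_force: 59.0
```

```bash
python3 -c "
from h import *
go(.6435,.092,.055,180)
read_camera('wrist');tool('tool4',.118,(.6435,.092),cam='top',f='top2.png')
save('wrist','w3.png')
a=cv2.imread('pics/w3.png')[100:400,170:470];b=cv2.imread('pics/top2.png')[120:220,230:350]
cv2.imwrite('pics/c3.png',np.hstack([a,cv2.resize(b,(360,300))]))"
```

```text
t 11.43 tcp [0.6419 0.0906 0.106 ] yaw 179.97 gap 0.0113 F [ 0.1  0.2 -1.7] grip 59.0
shift [-0.008  0.007  0.255] turn [ 0.    -0.001 -0.   ]
tool4 area 2150 px [259. 168.] centre [0.6446 0.1195] size [103.2 157.1] axis deg 179.3 band [nan nan]h.py:51: RuntimeWarning: Mean of empty slice.
  print(name,"area",s[i,4],"px",ce[i].round(),"centre",(np.array(r[0])/1000).round(4),"size",np.round(r[1],1),"axis deg",round(np.degrees(np.arctan2(a[1],a[0]))%180,1),"band",P[(l==i)&band][:,:2].mean(0).round(4))
  ret = um.true_divide(
```

View pics/c3.png

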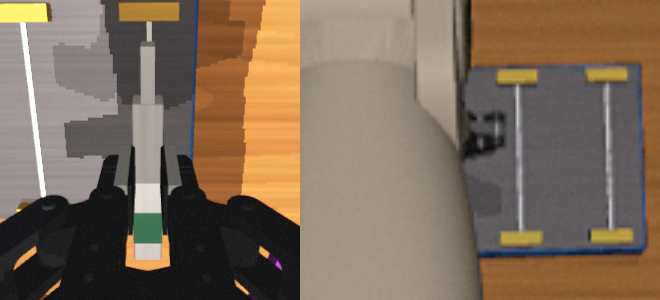

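Tool4 is held straight, with its tip over the lane's white line. I'll lower it and release.

jog_arm --motion '[-0.013, 0.007, 0.15, 0, 0, 0, 0, -0.013, 0.007, 0.22, 0, 0, 0, 0, -0.013, 0.007, 0.25, 0, 0, 0, 0, -0.013, 0.007, 0.255, 0, 0, 0, 0, -0.013, 0.007, 0.255, 0, 0, 0, 0]'

```text
clock: 12.2
tcp_pos: [0.6456, 0.092, 0.0561]
orientation: [0.001, 0.0, 1.0, -0.0]
wrist_force: [0.0, -0.6, -1.1]
finger_gap: 0.0116
grip_force: 59.0
```

jog_arm --motion '[0, 0, 0, 0, 0, 0, 0.15, 0, 0, 0, 0, 0, 0, 0.2, 0, 0, 0, 0, 0, 0, 0.4, 0, 0, 0, 0, 0, 0, 0.5, 0, 0, -0.2, 0, 0, 0, 0.5, 0, 0, -0.5, 0, 0, 0, 0.5, 0.2, 0, -0.6, 0, 0, 0, 0.5, 0.2, 0, -0.6, 0, 0, 0, 0.5]'

```text
clock: 13.2
tcp_pos: [0.6044, 0.0922, 0.1782]
orientation: [0.002, -0.0, 1.0, 0.0]
wrist_force: [0.9, -0.7, -0.1]
finger_gap: 0.0426
grip_force: 0.0
```

```bash
python3 -c "
from h import *
go(.535,-.203,.175,180)
tool('tool4',.058,(.6435,.092),f='w4.png',r=.06)
tool('tool3',.012,(.531,-.203),cam='top')"
```

```text
t 13.2 tcp [0.6044 0.0922 0.1782] yaw -179.99 gap 0.0426 F [ 0.9 -0.7 -0.1] grip 0.0
shift [ 0.347 -1.476  0.015] turn [0.    0.002 0.   ]
tool4 area 2013 px [277. 249.] centre [0.6578 0.0527] size [88.5 39.3] axis deg 4.2 band [nan nan]
tool3 area 204 px [388. 219.] centre [ 0.5321 -0.2034] size [ 15.4 108.1] axis deg 178.0 band [ 0.4972 -0.2011]h.py:51: RuntimeWarning: Mean of empty slice.
  print(name,"area",s[i,4],"px",ce[i].round(),"centre",(np.array(r[0])/1000).round(4),"size",np.round(r[1],1),"axis deg",round(np.degrees(np.arctan2(a[1],a[0]))%180,1),"band",P[(l==i)&band][:,:2].mean(0).round(4))
  ret = um.true_divide(
```

View pics/w4.png

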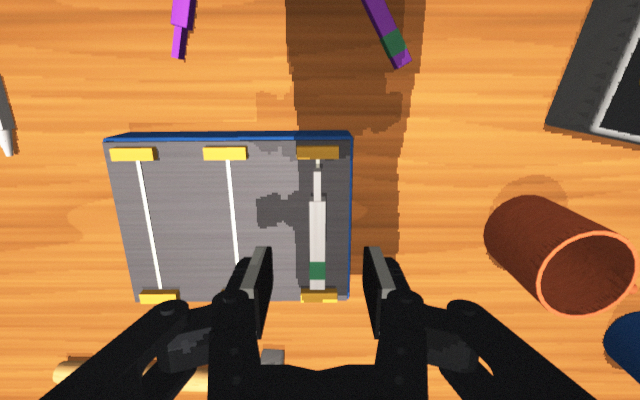

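Tool4 lies along the lane between its stops, from (317,168) to (317,289). I'll move to tool3 and measure tool4 from the top camera on the way.

jog_arm --motion '[0.18, -0.75, 0, 0, 0, 0, 0.7, 0.18, -0.75, 0, 0, 0, 0, 0.7, 0.18, -0.75, 0, 0, 0, 0, 0.7, 0.18, -0.75, 0, 0, 0, 0, 0.7]'

```text
clock: 13.8
tcp_pos: [0.5688, -0.0603, 0.1739]
orientation: [-0.001, 0.002, 1.0, 0.0]
wrist_force: [0.7, 0.5, 0.0]
finger_gap: 0.0599
grip_force: 0.0
```

jog_arm --motion '[0.18, -0.73, 0, 0, 0, 0, 0.7, 0.18, -0.73, 0, 0, 0, 0, 0.7, 0.18, -0.73, 0, 0, 0, 0, 0.7, 0.18, -0.73, 0, 0, 0, 0, 0.7, 0.18, -0.73, 0, 0, 0, 0, 0.7]'

```text
clock: 14.42
tcp_pos: [0.5334, -0.2029, 0.1746]
orientation: [-0.0, -0.0, 1.0, 0.001]
wrist_force: [-0.1, 0.3, 0.1]
finger_gap: 0.0594
grip_force: 0.0
```

```bash
python3 -c "
from h import *
go(.532,-.203,.009,180)
tool('tool3',.012,(.531,-.203))
tool('tool4',.058,(.6435,.092),cam='top',r=.064)
im=read_camera('top')[:,:,::-1]
cv2.imwrite('pics/c5.png',cv2.resize(im[135:215,250:350],None,fx=6,fy=6,interpolation=cv2.INTER_CUBIC))"
```

```text
t 14.43 tcp [ 0.5334 -0.2029  0.1746] yaw -179.96 gap 0.0594 F [-0.1  0.3  0.1] grip 0.0
shift [ 0.006 -0.001  0.828] turn [ 0.001 -0.001  0.   ]
tool3 area 1607 px [320. 166.] centre [ 0.5305 -0.2017] size [108.1  14.6] axis deg 0.6 band [ 0.4965 -0.2016]
tool4 area 237 px [273. 170.] centre [0.6412 0.0917] size [ 12.4 120.3] axis deg 179.6 band [0.6799 0.0915]
```

View pics/c5.png

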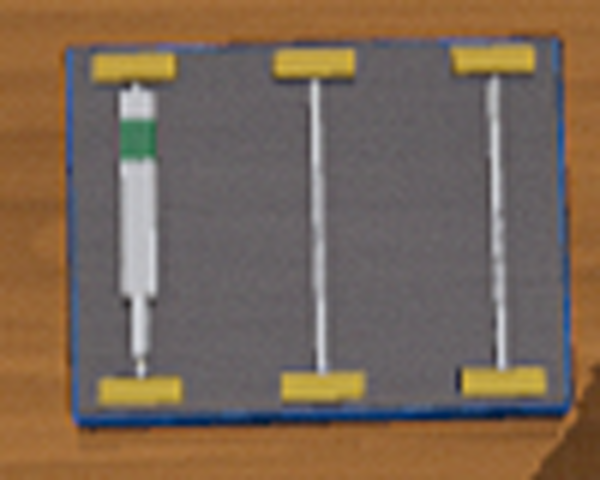

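Tool4's band puts its centre about 1 mm from the lane centre, and it is straight. Now I'll grasp tool3, the only silver tool with a yellow band, at wrist pixel (320,166).

jog_arm --motion '[0.012, 0.006, 0.3, 0, 0, -0.007, 0.7, 0.012, 0.006, 0.6, 0, 0, -0.007, 0.7, 0.012, 0.006, 0.78, 0, 0, -0.007, 0.7, 0.012, 0.006, 0.83, 0, 0, -0.007, 0.7, 0.012, 0.006, 0.83, 0, 0, -0.007, 0.7, 0.012, 0.006, 0.83, 0, 0, -0.007, 0, 0.012, 0.006, 0.83, 0, 0, -0.007, 0, 0.012, 0.006, 0.83, 0, 0, -0.007, 0, 0.012, 0.006, 0.83, 0, 0, -0.007, 0, 0.012, 0.006, 0.83, 0, 0, -0.007, 0, 0.012, 0.006, 0.83, 0, 0, -0.007, 0, 0.012, 0.006, 0.83, 0, 0, -0.007, 0]' --newtons 60

```text
clock: 16.08
tcp_pos: [0.5316, -0.2032, 0.0109]
orientation: [0.001, -0.005, 1.0, -0.0]
wrist_force: [-1.1, 1.2, 6.2]
finger_gap: 0.0109
grip_force: 58.6
```

```bash
python3 -c "
from h import *
go(.644,-.058,.11,180)"
```

```text
t 16.07 tcp [ 0.5316 -0.2032  0.0109] yaw -179.39 gap 0.0109 F [-1.1  1.2  6.2] grip 58.6
shift [-0.571  0.72  -0.495] turn [-0.001  0.002  0.007]
```

jog_arm --motion '[0, 0, -0.25, 0, 0, 0.007, 0, 0, 0, -0.5, 0, 0, 0.007, 0, -0.2, 0.25, -0.5, 0, 0, 0.007, 0, -0.4, 0.5, -0.5, 0, 0, 0.007, 0, -0.57, 0.72, -0.5, 0, 0, 0.007, 0, -0.57, 0.72, -0.5, 0, 0, 0.007, 0, -0.57, 0.72, -0.5, 0, 0, 0.007, 0, -0.57, 0.72, -0.5, 0, 0, 0.007, 0]'

```text
clock: 17.08
tcp_pos: [0.6423, -0.0588, 0.1093]
orientation: [-0.0, 0.001, 1.0, -0.0]
wrist_force: [0.1, 0.7, -1.1]
finger_gap: 0.0108
grip_force: 59.0
```

```bash
python3 -c "
from h import *
go(.6445,-.058,.058,180)
save('wrist','w6.png')"
```

```text
t 17.07 tcp [ 0.6423 -0.0588  0.1093] yaw 179.89 gap 0.0108 F [ 0.1  0.7 -1.1] grip 59.0
shift [-0.011  0.004  0.256] turn [-0.    -0.    -0.001]
```

View pics/w6.png

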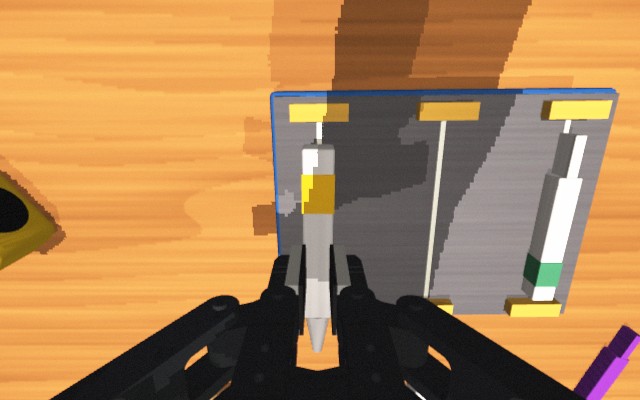

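Tool3 is held straight, with its butt on the left lane's line at (318,147). I'll lower it and release.

jog_arm --motion '[-0.01, 0.004, 0.15, 0, 0, 0, 0, -0.01, 0.004, 0.22, 0, 0, 0, 0, -0.01, 0.004, 0.25, 0, 0, 0, 0, -0.01, 0.004, 0.26, 0, 0, 0, 0, -0.01, 0.004, 0.26, 0, 0, 0, 0]'

```text
clock: 17.75
tcp_pos: [0.6454, -0.057, 0.0579]
orientation: [0.0, 0.0, 1.0, -0.0]
wrist_force: [-0.4, 0.5, -0.8]
finger_gap: 0.0109
grip_force: 59.0
```

jog_arm --motion '[0, 0, 0, 0, 0, 0, 0.15, 0, 0, 0, 0, 0, 0, 0.2, 0, 0, 0, 0, 0, 0, 0.4, 0, 0, 0, 0, 0, 0, 0.5, 0, 0, -0.2, 0, 0, 0, 0.5, 0, 0, -0.5, 0, 0, 0, 0.5, 0.3, 0, -0.9, 0, 0, 0, 0.5, 0.8, 0, -0.9, 0, 0, 0, 0.5, 0.8, 0, -0.9, 0, 0, 0, 0.5, 0.8, 0, -0.9, 0, 0, 0, 0.5]'

```text
clock: 19.0
tcp_pos: [0.4816, -0.0562, 0.239]
orientation: [0.0, 0.0, 1.0, -0.0]
wrist_force: [-0.2, -0.6, 0.7]
finger_gap: 0.0425
grip_force: 0.0
```

```bash
python3 -c "
from h import *
go(.502,.384,.23,230)
tool('tool4',.058,(.6435,.092),cam='top',r=.064)
tool('tool3',.058,(.6435,-.058),cam='top',r=.064)
im=save('top','top7.png')
cv2.imwrite('pics/c7.png',cv2.resize(im[135:265,110:350,::-1],None,fx=3.3,fy=3.3,interpolation=cv2.INTER_CUBIC))"
```

```text
t 19.0 tcp [ 0.4816 -0.0562  0.239 ] yaw 179.94 gap 0.0425 F [-0.2 -0.6  0.7] grip 0.0
shift [-0.1    2.201  0.044] turn [-0.     0.    -0.556]
tool4 area 237 px [273. 170.] centre [0.6412 0.0917] size [ 12.4 120.3] axis deg 179.6 band [0.6799 0.0915]
tool3 area 230 px [332. 171.] centre [ 0.6492 -0.0575] size [ 12.5 116. ] axis deg 178.8 band [ 0.6238 -0.0569]
```

View pics/c7.png

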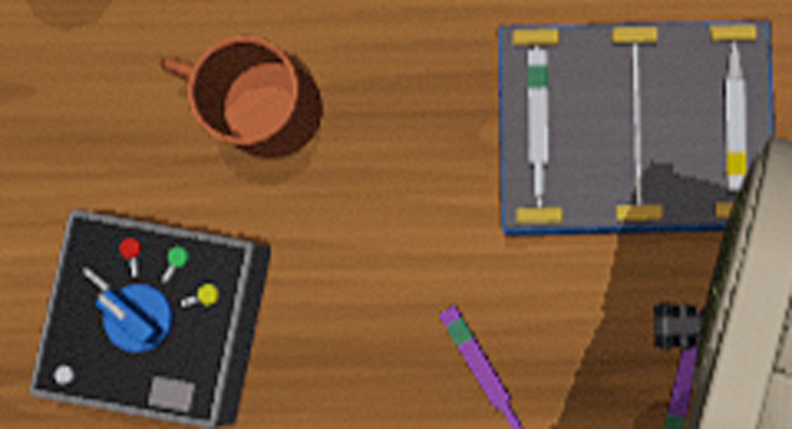

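jog_arm --motion '[0, 0.73, 0, 0, 0, 0, 0.5, 0, 0.73, 0, 0, 0, 0, 0.5, 0, 0.73, 0, 0, 0, 0, 0.5]'

```text
clock: 19.52
tcp_pos: [0.4862, 0.0922, 0.2365]
orientation: [-0.0, -0.002, 1.0, 0.0]
wrist_force: [0.5, -0.3, -0.0]
finger_gap: 0.0429
grip_force: 0.0
```

jog_arm --motion '[0, 0.73, 0, 0, 0, 0, 0.5, 0, 0.73, 0, 0, 0, 0, 0.5, 0, 0.73, 0, 0, 0, 0, 0.5]'

```text
clock: 19.9
tcp_pos: [0.486, 0.2391, 0.236]
orientation: [-0.0, -0.002, 1.0, 0.0]
wrist_force: [0.2, -0.7, -0.4]
finger_gap: 0.043
grip_force: 0.0
```

jog_arm --motion '[-0.1, 0.74, 0, 0, 0, -0.556, 0.6, -0.1, 0.74, 0, 0, 0, -0.556, 0.6, -0.1, 0.74, 0, 0, 0, -0.556, 0.6, -0.1, 0.74, 0, 0, 0, -0.556, 0.6, -0.1, 0.74, 0, 0, 0, -0.556, 0.6, -0.1, 0.74, 0, 0, 0, -0.556, 0.6, -0.1, 0.74, 0, 0, 0, -0.556, 0.6]'

```text
clock: 20.78
tcp_pos: [0.5057, 0.3836, 0.2364]
orientation: [-0.0, -0.422, 0.907, -0.0]
wrist_force: [0.2, 0.4, -0.7]
finger_gap: 0.0511
grip_force: 0.0
```

```bash
python3 -c "
from h import *
go(.502,.384,.0765,229)
dial('w8.png')
a=cv2.imread('pics/w8.png')
tool('tool4',.058,(.6435,.092),cam='top',r=.064)
tool('tool3',.058,(.6435,-.058),cam='top',r=.064)
b=read_camera('top')[130:215,250:350,::-1]
cv2.imwrite('pics/c8.png',np.hstack([a[50:350,170:470],cv2.resize(b,(353,300))]))"
```

```text
t 20.77 tcp [0.5057 0.3836 0.2364] yaw -130.08 gap 0.0511 F [ 0.2  0.4 -0.7] grip 0.0
shift [0.01  0.015 0.799] turn [ 0.   -0.    0.01]
red 169 [286. 211.] [0.5537 0.3917 0.063 ]
green 187 [267. 181.] [0.5468 0.3566 0.063 ]
yellow 182 [273. 145.] [0.519  0.3342 0.063 ]
blue 2040 [320. 174.] [0.5005 0.3814 0.08  ]
tool4 area 237 px [273. 170.] centre [0.6412 0.0917] size [ 12.4 120.3] axis deg 179.6 band [0.6799 0.0915]
tool3 area 244 px [333. 172.] centre [ 0.6442 -0.0574] size [ 12.5 125.9] axis deg 178.8 band [ 0.6238 -0.0569]
```

View pics/c8.png

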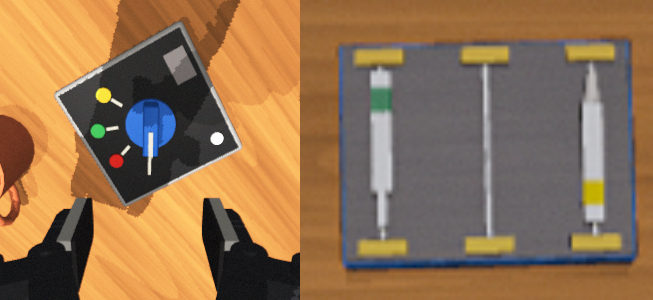

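```bash
python3 -c "
from h import *
tool('tool3',.060,(.625,-.058),cam='top',r=.045)
tool('tool4',.060,(.665,.092),cam='top',r=.035)
for u,v,z in((332,147.6,.053),(332,192.3,.060),(332,192.3,.053),(332,184.4,.060),(273,149.7,.06),(273,194,.053)): print(v,ray('top',u,v,z).round(4))"
```

```text
tool3 area 195 px [333. 177.] centre [ 0.6249 -0.0568] size [12.5 87.7] axis deg 178.8 band [ 0.6097 -0.0565]
tool4 area 166 px [272. 164.] centre [0.6645 0.0914] size [12.4 67.9] axis deg 179.6 band [0.6795 0.0913]
147.6 [ 0.7041 -0.0577  0.053 ]
192.3 [ 0.5903 -0.0548  0.06  ]
192.3 [ 0.591  -0.0553  0.053 ]
184.4 [ 0.61   -0.0553  0.06  ]
149.7 [0.6992 0.0899 0.06  ]
194 [0.589  0.0913 0.053 ]
```

Both tools lie centred, about 1–2 mm off. The dial's pointer is on the OFF line. I'll grip it and turn to red.

jog_arm --motion '[0.01, 0.015, 0.4, 0, 0, 0.01, 0.6, 0.01, 0.015, 0.7, 0, 0, 0.01, 0.6, 0.01, 0.015, 0.8, 0, 0, 0.01, 0.6, 0.01, 0.015, 0.8, 0, 0, 0.01, 0.6, 0.01, 0.015, 0.8, 0, 0, 0.01, 0.6, 0.01, 0.015, 0.8, 0, 0, 0.01, 0, 0.01, 0.015, 0.8, 0, 0, 0.01, 0, 0.01, 0.015, 0.8, 0, 0, 0.01, 0, 0.01, 0.015, 0.8, 0, 0, 0.01, 0, 0.01, 0.015, 0.8, 0, 0, 0.01, 0, 0.01, 0.015, 0.8, 0, 0, 0.01, 0, 0.01, 0.015, 0.8, 0, 0, 0.01, 0]' --newtons 30

```text
clock: 22.58
tcp_pos: [0.5026, 0.3842, 0.0791]
orientation: [0.002, -0.416, 0.91, 0.0]
wrist_force: [-0.4, -1.0, 6.8]
finger_gap: 0.0133
grip_force: 31.9
```

jog_arm --motion '[0, 0, 0, 0, 0, 0.08, 0, 0, 0, 0, 0, 0, 0.16, 0, 0, 0, 0, 0, 0, 0.24, 0, 0, 0, 0, 0, 0, 0.32, 0, 0, 0, 0, 0, 0, 0.4, 0, 0, 0, 0, 0, 0, 0.445, 0, 0, 0, 0, 0, 0, 0.445, 0, 0, 0, 0, 0, 0, 0.445, 0, 0, 0, 0, 0, 0, 0.445, 0]'

```text
clock: 23.7
tcp_pos: [0.5023, 0.3847, 0.0791]
orientation: [0.001, -0.079, 0.997, 0.001]
wrist_force: [-2.1, 1.1, 4.9]
finger_gap: 0.0132
grip_force: 32.0
```

jog_arm --motion '[0, 0, 0, 0, 0, 0, 0.5, 0, 0, 0, 0, 0, 0, 0.5, 0, 0, 0, 0, 0, 0, 0.5, 0, 0, 0, 0, 0, 0, 0.5, 0, 0, -0.4, 0, 0, 0, 0.5, 0, 0, -0.8, 0, 0, 0, 0.5, 0, 0, -0.8, 0, 0, 0, 0.5, 0, 0, -0.8, 0, 0, 0, 0.5, 0, 0, -0.8, 0, 0, 0, 0.5, 0, 0, -0.8, 0, 0, 0, 0.5, 0, 0, -0.8, 0, 0, 0, 0.5, 0, 0, -0.8, 0, 0, 0, 0.5]'

```text
clock: 25.2
tcp_pos: [0.5013, 0.3834, 0.2364]
orientation: [-0.001, -0.079, 0.997, -0.0]
wrist_force: [-0.2, -0.3, 0.2]
finger_gap: 0.0425
grip_force: 0.0
```

```bash
python3 -c "
from h import *
go(.502,.384,.0765,189.5)
dial('w9.png')
a=cv2.imread('pics/w9.png')
b=read_camera('top')[130:215,250:350,::-1]
cv2.imwrite('pics/c9.png',np.hstack([a[50:350,170:470],cv2.resize(b,(353,300))]))"
```

```text
t 25.2 tcp [0.5013 0.3834 0.2364] yaw -170.92 gap 0.0425 F [-0.2 -0.3  0.2] grip 0.0
shift [-0.005  0.003  0.8  ] turn [-0.    -0.001 -0.005]
red 162 [318. 225.] [0.5539 0.3919 0.063 ]
green 213 [110. 119.] [0.4797 0.1849 0.063 ]
yellow 236 [ 25. 197.] [0.5708 0.0988 0.063 ]
blue 1993 [319. 177.] [0.4993 0.3834 0.08  ]
```

View pics/c9.png

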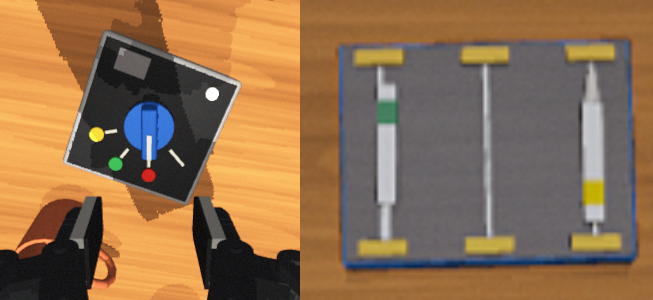

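The dial points at red, but tool4 has been knocked along its lane: its butt is now at crop row 84, where it was 70. I'll measure it.

```bash
python3 -c "
from h import *
tool('tool3',.060,(.625,-.058),cam='top',r=.045)
tool('tool4',.060,(.655,.090),cam='top',r=.04)
tool('tool4',.060,(.655,.090),cam='top',r=.03)
im=read_camera('top');H,S,V=cv2.split(cv2.cvtColor(im,cv2.COLOR_RGB2HSV))
# width profile of tool4 lane
for v in range(146,202,2): print(v,[int(x) for x in np.nonzero((S[v,262:285]<80)&(V[v,262:285]>130)|((H[v,262:285]>45)&(H[v,262:285]<95)&(S[v,262:285]>90)))[0]+262][::1][0:1],int(((S[v,262:285]<80)&(V[v,262:285]>130)).sum()),end='; ')
go(.6,.09,.2364,180)"
```

```text
tool3 area 195 px [333. 177.] centre [ 0.6249 -0.0568] size [12.5 87.7] axis deg 178.8 band [ 0.6097 -0.0565]
tool4 area 159 px [274. 168.] centre [0.6544 0.0866] size [12.4 77.8] axis deg 179.5 band [0.6694 0.0865]
tool4 area 125 px [274. 167.] centre [0.6544 0.0866] size [12.4 57.7] axis deg 179.5 band [0.6694 0.0865]
146 [] 0; 148 [] 0; 150 [272] 2; 152 [272] 2; 154 [272] 5; 156 [272] 5; 158 [272] 5; 160 [272] 0; 162 [272] 0; 164 [272] 0; 166 [272] 5; 168 [272] 5; 170 [272] 5; 172 [272] 5; 174 [272] 5; 176 [272] 5; 178 [272] 5; 180 [272] 5; 182 [272] 5; 184 [272] 5; 186 [272] 5; 188 [273] 3; 190 [273] 3; 192 [273] 3; 194 [273] 3; 196 [273] 3; 198 [266] 1; 200 [] 0; t 25.5 tcp [0.5016 0.3836 0.2373] yaw -170.93 gap 0.0426 F [0.2 0.7 0.5] grip 0.0
shift [-0.254 -1.527  0.004] turn [-0.     0.     0.101]
```

A bump moved tool4 about 10 mm in x and 5 mm in y, leaving it out of place. Tools should be laid with the dial at OFF, so I'll turn it back first, then re-lay tool4.

jog_arm --motion '[0, 0, 0.4, 0, 0, 0, 0.6, 0, 0, 0.7, 0, 0, 0, 0.6, 0, 0, 0.8, 0, 0, 0, 0.6, 0, 0, 0.8, 0, 0, 0, 0.6, 0, 0, 0.8, 0, 0, 0, 0, 0, 0, 0.8, 0, 0, 0, 0, 0, 0, 0.8, 0, 0, 0, 0, 0, 0, 0.8, 0, 0, 0, 0, 0, 0, 0.8, 0, 0, 0, 0, 0, 0, 0.8, 0, 0, 0, 0, 0, 0, 0.8, 0, 0, 0, 0]' --newtons 30

```text
clock: 26.88
tcp_pos: [0.5032, 0.3848, 0.08]
orientation: [0.002, -0.079, 0.997, 0.001]
wrist_force: [-0.1, 1.4, 6.7]
finger_gap: 0.0135
grip_force: 32.3
```

jog_arm --motion '[0, 0, 0, 0, 0, -0.08, 0, 0, 0, 0, 0, 0, -0.16, 0, 0, 0, 0, 0, 0, -0.24, 0, 0, 0, 0, 0, 0, -0.32, 0, 0, 0, 0, 0, 0, -0.4, 0, 0, 0, 0, 0, 0, -0.45, 0, 0, 0, 0, 0, 0, -0.45, 0, 0, 0, 0, 0, 0, -0.45, 0, 0, 0, 0, 0, 0, -0.45, 0]'

```text
clock: 28.0
tcp_pos: [0.5032, 0.3848, 0.08]
orientation: [0.003, -0.419, 0.908, 0.0]
wrist_force: [-0.0, 1.0, 7.2]
finger_gap: 0.0132
grip_force: 32.4
```

jog_arm --motion '[0, 0, 0, 0, 0, 0, 0.5, 0, 0, 0, 0, 0, 0, 0.5, 0, 0, 0, 0, 0, 0, 0.5, 0, 0, 0, 0, 0, 0, 0.5, 0, 0, -0.4, 0, 0, 0, 0.5, 0, 0, -0.8, 0, 0, 0, 0.5, 0, 0, -0.8, 0, 0, 0.55, 0.5, 0, 0, -0.8, 0, 0, 0.55, 0.5, 0, 0, -0.8, 0, 0, 0.55, 0.5, 0, 0, -0.8, 0, 0, 0.55, 0.5, 0, 0, -0.8, 0, 0, 0.55, 0.5, 0, 0, -0.8, 0, 0, 0.55, 0.5]'

```text
clock: 29.5
tcp_pos: [0.5015, 0.3835, 0.237]
orientation: [-0.0, -0.001, 1.0, -0.0]
wrist_force: [0.0, -1.3, -1.3]
finger_gap: 0.0427
grip_force: 0.0
```

```bash
cat >> h.py <<'E'
def pointer():
    """angle of dial's white pointer line from axis; OFF is about +50 deg, red +9, green -31"""
    im=read_camera("top");H,S,V=cv2.split(cv2.cvtColor(im,cv2.COLOR_RGB2HSV));c=cal("top")
    m=(S<90)&(V>150);o=[]
    for v,u in zip(*np.nonzero(m)):
        p=ray("top",u,v,.095,c)[:2]-[.502,.384]
        if .004<np.hypot(*p)<.026:o.append(p)
    if o:
        p=np.mean(o,0);print("pointer",len(o),np.degrees(np.arctan2(p[1],p[0])).round(1),p.round(4))
E
python3 -c "
from h import *
go(.634,.087,.2364,180)
pointer()
tool('tool3',.060,(.625,-.058),cam='top',r=.045)
tool('tool4',.060,(.655,.090),cam='top',r=.04)"
```

```text
t 29.5 tcp [0.5015 0.3835 0.237 ] yaw -179.85 gap 0.0427 F [ 0.  -1.3 -1.3] grip 0.0
shift [-0.659 -1.484  0.004] turn [-0.    -0.     0.002]
pointer 6 66.6 [0.0056 0.0129]
tool3 area 195 px [333. 177.] centre [ 0.6249 -0.0568] size [12.5 87.7] axis deg 178.8 band [ 0.6097 -0.0565]
tool4 area 159 px [274. 168.] centre [0.6544 0.0866] size [12.4 77.8] axis deg 179.5 band [0.6694 0.0865]
```

jog_arm --motion '[-0.2, -0.74, 0, 0, 0, 0, 0.5, -0.2, -0.74, 0, 0, 0, 0, 0.5, -0.2, -0.74, 0, 0, 0, 0, 0.5]'

```text
clock: 30.02
tcp_pos: [0.5424, 0.233, 0.2373]
orientation: [0.0, -0.0, 1.0, -0.0]
wrist_force: [0.2, 0.4, 0.6]
finger_gap: 0.0427
grip_force: 0.0
```

jog_arm --motion '[-0.45, -0.74, 0.3, 0, 0, 0, 0.5, -0.45, -0.74, 0.3, 0, 0, 0, 0.5, -0.45, -0.74, 0.3, 0, 0, 0, 0.5, -0.45, -0.74, 0.3, 0, 0, 0, 0.5, -0.45, -0.74, 0.3, 0, 0, 0, 0.5]'

```text
clock: 30.65
tcp_pos: [0.6317, 0.0878, 0.1772]
orientation: [-0.0, -0.001, 1.0, 0.0]
wrist_force: [-0.5, 0.1, -0.3]
finger_gap: 0.0429
grip_force: 0.0
```

```bash
python3 -c "
from h import *
go(.634,.0868,.055,180)
pointer()
tool('tool4',.060,(.634,.087))"
```

```text
t 30.65 tcp [0.6317 0.0878 0.1772] yaw -179.92 gap 0.0429 F [-0.5  0.1 -0.3] grip 0.0
shift [-0.012 -0.005  0.611] turn [ 0.    -0.001  0.001]
pointer 18 49.8 [0.008  0.0095]
tool4 area 6631 px [257. 197.] centre [0.6455 0.039 ] size [ 65.3 128.5] axis deg 177.2 band [nan nan]h.py:51: RuntimeWarning: Mean of empty slice.
  print(name,"area",s[i,4],"px",ce[i].round(),"centre",(np.array(r[0])/1000).round(4),"size",np.round(r[1],1),"axis deg",round(np.degrees(np.arctan2(a[1],a[0]))%180,1),"band",P[(l==i)&band][:,:2].mean(0).round(4))
  ret = um.true_divide(
```

The dial is at OFF (pointer 49.8°). I'll regrip tool4.

jog_arm --motion '[-0.012, -0.005, 0.3, 0, 0, 0, 0.5, -0.012, -0.005, 0.5, 0, 0, 0, 0.5, -0.012, -0.005, 0.605, 0, 0, 0, 0.5, -0.012, -0.005, 0.605, 0, 0, 0, 0.5, -0.012, -0.005, 0.605, 0, 0, 0, 0, -0.012, -0.005, 0.605, 0, 0, 0, 0, -0.012, -0.005, 0.605, 0, 0, 0, 0, -0.012, -0.005, 0.605, 0, 0, 0, 0, -0.012, -0.005, 0.605, 0, 0, 0, 0, -0.012, -0.005, 0.605, 0, 0, 0, 0]' --newtons 60

```text
clock: 32.0
tcp_pos: [0.6357, 0.0874, 0.0585]
orientation: [0.002, -0.001, 1.0, 0.001]
wrist_force: [-1.2, 2.6, 6.5]
finger_gap: 0.01
grip_force: 58.8
```

jog_arm --motion '[0, 0, -0.05, 0, 0, 0, 0, 0, 0, -0.05, 0, 0, 0, 0, -0.05, 0.027, -0.05, 0, 0, 0, 0, -0.05, 0.027, -0.05, 0, 0, 0, 0, -0.05, 0.027, -0.01, 0, 0, 0, 0, -0.05, 0.027, -0.01, 0, 0, 0, 0, -0.05, 0.027, -0.01, 0, 0, 0, 0]'

```text
clock: 32.88
tcp_pos: [0.6448, 0.0924, 0.0586]
orientation: [0.001, -0.001, 1.0, 0.0]
wrist_force: [0.2, 1.3, 3.9]
finger_gap: 0.0102
grip_force: 60.2
```

jog_arm --motion '[0, 0, 0, 0, 0, 0, 0.15, 0, 0, 0, 0, 0, 0, 0.2, 0, 0, 0, 0, 0, 0, 0.4, 0, 0, 0, 0, 0, 0, 0.5, 0, 0, -0.2, 0, 0, 0, 0.5, 0, 0, -0.6, 0, 0, 0, 0.5, 0.5, 0.2, -0.9, 0, 0, 0, 0.5, 0.6, 0.8, -0.9, 0, 0, 0, 0.5, 0.6, 0.8, -0.9, 0, 0, 0, 0.5, 0.6, 0.8, -0.9, 0, 0, 0, 0.5]'

```text
clock: 34.12
tcp_pos: [0.5229, 0.254, 0.2394]
orientation: [0.001, -0.001, 1.0, 0.0]
wrist_force: [0.9, 0.3, -0.4]
finger_gap: 0.0428
grip_force: 0.0
```

```bash
python3 -c "
from h import *
go(.502,.384,.237,229)
pointer()
tool('tool3',.060,(.625,-.058),cam='top',r=.045)
tool('tool4',.060,(.665,.092),cam='top',r=.035)"
```

```text
t 34.12 tcp [0.5229 0.254  0.2394] yaw -179.84 gap 0.0428 F [ 0.9  0.3 -0.4] grip 0.0
shift [0.103 0.65  0.012] turn [ 0.     0.001 -0.543]
tool3 area 195 px [333. 177.] centre [ 0.6249 -0.0568] size [12.5 87.7] axis deg 178.8 band [ 0.6097 -0.0565]
tool4 area 153 px [272. 163.] centre [0.6645 0.0914] size [12.4 67.9] axis deg 179.6 band [0.6795 0.0913]
```

Tool4 is back at its earlier position (band x 0.6795). I'll turn the dial to red again.

jog_arm --motion '[0.1, 0.65, 0, 0, 0, -0.54, 0.6, 0.1, 0.65, 0, 0, 0, -0.54, 0.6, 0.1, 0.65, 0, 0, 0, -0.54, 0.6, 0.1, 0.65, 0, 0, 0, -0.54, 0.6, 0.1, 0.65, 0, 0, 0, -0.54, 0.6, 0.1, 0.65, 0, 0, 0, -0.54, 0.6, 0.1, 0.65, 0, 0, 0, -0.54, 0.6]'

```text
clock: 35.15
tcp_pos: [0.5045, 0.3812, 0.2378]
orientation: [-0.0, -0.411, 0.912, -0.0]
wrist_force: [-0.2, -0.6, 0.2]
finger_gap: 0.051
grip_force: 0.0
```

```bash
python3 -c "
from h import *
go(.502,.384,.077,229.4)
tool('tool3',.060,(.625,-.058),cam='top',r=.045)
tool('tool4',.060,(.665,.092),cam='top',r=.035)"
```

```text
t 35.15 tcp [0.5045 0.3812 0.2378] yaw -131.49 gap 0.051 F [-0.2 -0.6  0.2] grip 0.0
shift [-0.003  0.019  0.804] turn [ 0.   -0.   -0.01]
tool3 area 195 px [333. 177.] centre [ 0.6249 -0.0568] size [12.5 87.7] axis deg 178.8 band [ 0.6097 -0.0565]
tool4 area 152 px [272. 163.] centre [0.6645 0.0914] size [12.4 67.9] axis deg 179.6 band [0.6795 0.0913]
```

jog_arm --motion '[0, 0.019, 0.4, 0, 0, -0.01, 0.6, 0, 0.019, 0.7, 0, 0, -0.01, 0.6, 0, 0.019, 0.8, 0, 0, -0.01, 0.6, 0, 0.019, 0.8, 0, 0, -0.01, 0.6, 0, 0.019, 0.8, 0, 0, -0.01, 0, 0, 0.019, 0.8, 0, 0, -0.01, 0, 0, 0.019, 0.8, 0, 0, -0.01, 0, 0, 0.019, 0.8, 0, 0, -0.01, 0, 0, 0.019, 0.8, 0, 0, -0.01, 0, 0, 0.019, 0.8, 0, 0, -0.01, 0, 0, 0.019, 0.8, 0, 0, -0.01, 0]' --newtons 30

```text
clock: 36.62
tcp_pos: [0.5032, 0.3851, 0.081]
orientation: [0.003, -0.419, 0.908, -0.0]
wrist_force: [2.1, -1.3, 6.5]
finger_gap: 0.0133
grip_force: 32.7
```

jog_arm --motion '[0, 0, 0, 0, 0, 0.08, 0, 0, 0, 0, 0, 0, 0.16, 0, 0, 0, 0, 0, 0, 0.24, 0, 0, 0, 0, 0, 0, 0.32, 0, 0, 0, 0, 0, 0, 0.4, 0, 0, 0, 0, 0, 0, 0.447, 0, 0, 0, 0, 0, 0, 0.447, 0, 0, 0, 0, 0, 0, 0.447, 0, 0, 0, 0, 0, 0, 0.447, 0]'

```text
clock: 37.75
tcp_pos: [0.5033, 0.385, 0.081]
orientation: [0.003, -0.081, 0.997, 0.001]
wrist_force: [1.5, -1.9, 6.6]
finger_gap: 0.0134
grip_force: 32.7
```

jog_arm --motion '[0, 0, 0, 0, 0, 0, 0.5, 0, 0, 0, 0, 0, 0, 0.5, 0, 0, 0, 0, 0, 0, 0.5, 0, 0, 0, 0, 0, 0, 0.5, 0, 0, -0.4, 0, 0, 0, 0.5, 0, 0, -0.8, 0, 0, 0, 0.5, 0, 0, -0.8, 0, 0, 0, 0.5, 0, 0, -0.8, 0, 0, 0, 0.5, 0, 0, -0.8, 0, 0, 0, 0.5, 0, 0, -0.8, 0, 0, 0, 0.5, 0, 0, -0.8, 0, 0, 0, 0.5, 0, 0, -0.8, 0, 0, 0, 0.5]'

```text
clock: 39.25
tcp_pos: [0.5009, 0.3844, 0.2374]
orientation: [-0.001, -0.081, 0.997, -0.0]
wrist_force: [0.5, 0.7, 0.4]
finger_gap: 0.0426
grip_force: 0.0
```

```bash
python3 -c "
from h import *
go(.502,.384,.077,189.5)
dial('w10.png')
tool('tool3',.060,(.625,-.058),cam='top',r=.045)
tool('tool4',.060,(.665,.092),cam='top',r=.035)
im=cv2.imread('pics/w10.png');H,S,V=cv2.split(cv2.cvtColor(im,cv2.COLOR_BGR2HSV));c=cal('wrist')
o=[(u,v) for v,u in zip(*np.nonzero((S<90)&(V>150))) if 290<u<350 and 150<v<215]
o=[p for p in o if .006<np.hypot(*(ray('wrist',*p,.095,c)[:2]-[.502,.384]))<.024]
p=np.mean([ray('wrist',*q,.095,c)[:2] for q in o],0)-[.502,.384];print(len(o),p,np.degrees(np.arctan2(p[1],p[0])))"
```

```text
t 39.25 tcp [0.5009 0.3844 0.2374] yaw -170.66 gap 0.0426 F [0.5 0.7 0.4] grip 0.0
shift [-0.006 -0.002  0.802] turn [-0.    -0.001 -0.002]
red 162 [317. 225.] [0.554  0.3919 0.063 ]
green 213 [110. 118.] [0.4797 0.185  0.063 ]
yellow 235 [ 24. 196.] [0.5707 0.0987 0.063 ]
blue 1980 [317. 177.] [0.4993 0.3834 0.08  ]
tool3 area 195 px [333. 177.] centre [ 0.6249 -0.0568] size [12.5 87.7] axis deg 178.8 band [ 0.6097 -0.0565]
tool4 area 150 px [272. 163.] centre [0.6645 0.0914] size [12.4 67.9] axis deg 179.6 band [0.6795 0.0913]
86 [0.0144835  0.00189651] 7.460008489369997
```

The dial is at red and both tools are in place. I'll wait about 3.5 s.

jog_arm --motion '[0, 0, 0, 0, 0, 0, 0.5, 0, 0, 0, 0, 0, 0, 0.5, 0, 0, 0, 0, 0, 0, 0.5, 0, 0, 0, 0, 0, 0, 0.5, 0, 0, 0, 0, 0, 0, 0.5, 0, 0, 0, 0, 0, 0, 0.5, 0, 0, 0, 0, 0, 0, 0.5, 0, 0, 0, 0, 0, 0, 0.5, 0, 0, 0, 0, 0, 0, 0.5, 0, 0, 0, 0, 0, 0, 0.5, 0, 0, 0, 0, 0, 0, 0.5, 0, 0, 0, 0, 0, 0, 0.5]'

```text
clock: 40.9
tcp_pos: [0.5012, 0.3845, 0.2383]
orientation: [0.0, -0.081, 0.997, -0.0]
wrist_force: [-0.8, 0.1, -0.0]
finger_gap: 0.0428
grip_force: 0.0
```

jog_arm --motion '[0, 0, 0, 0, 0, 0, 0.5, 0, 0, 0, 0, 0, 0, 0.5, 0, 0, 0, 0, 0, 0, 0.5, 0, 0, 0, 0, 0, 0, 0.5, 0, 0, 0, 0, 0, 0, 0.5, 0, 0, 0, 0, 0, 0, 0.5, 0, 0, 0, 0, 0, 0, 0.5, 0, 0, 0, 0, 0, 0, 0.5, 0, 0, 0, 0, 0, 0, 0.5, 0, 0, 0, 0, 0, 0, 0.5, 0, 0, 0, 0, 0, 0, 0.5, 0, 0, 0, 0, 0, 0, 0.5]'

```text
clock: 42.4
tcp_pos: [0.5012, 0.3845, 0.2382]
orientation: [-0.0, -0.081, 0.997, -0.0]
wrist_force: [0.1, 0.2, 0.0]
finger_gap: 0.0428
grip_force: 0.0
```

```bash
python3 -c "
from h import *
go(.502,.384,.077,189.5)
tool('tool3',.060,(.625,-.058),cam='top',r=.045)
tool('tool4',.060,(.665,.092),cam='top',r=.035)"
```

```text
t 42.4 tcp [0.5012 0.3845 0.2382] yaw -170.66 gap 0.0428 F [0.1 0.2 0. ] grip 0.0
shift [-0.004 -0.003  0.806] turn [-0.    -0.    -0.002]
tool3 area 195 px [333. 177.] centre [ 0.6249 -0.0568] size [12.5 87.7] axis deg 178.8 band [ 0.6097 -0.0565]
tool4 area 152 px [272. 163.] centre [0.6645 0.0914] size [12.4 67.9] axis deg 179.6 band [0.6795 0.0913]
```

The wait is over and nothing moved. I'll turn the dial back to OFF.

jog_arm --motion '[0, 0, 0.4, 0, 0, 0, 0.6, 0, 0, 0.7, 0, 0, 0, 0.6, 0, 0, 0.8, 0, 0, 0, 0.6, 0, 0, 0.8, 0, 0, 0, 0.6, 0, 0, 0.8, 0, 0, 0, 0, 0, 0, 0.8, 0, 0, 0, 0, 0, 0, 0.8, 0, 0, 0, 0, 0, 0, 0.8, 0, 0, 0, 0, 0, 0, 0.8, 0, 0, 0, 0, 0, 0, 0.8, 0, 0, 0, 0, 0, 0, 0.8, 0, 0, 0, 0]' --newtons 30

```text
clock: 43.88
tcp_pos: [0.5029, 0.385, 0.081]
orientation: [0.002, -0.081, 0.997, 0.001]
wrist_force: [0.1, -2.1, 6.3]
finger_gap: 0.013
grip_force: 31.9
```

jog_arm --motion '[0, 0, 0, 0, 0, -0.08, 0, 0, 0, 0, 0, 0, -0.16, 0, 0, 0, 0, 0, 0, -0.24, 0, 0, 0, 0, 0, 0, -0.32, 0, 0, 0, 0, 0, 0, -0.4, 0, 0, 0, 0, 0, 0, -0.45, 0, 0, 0, 0, 0, 0, -0.45, 0, 0, 0, 0, 0, 0, -0.45, 0, 0, 0, 0, 0, 0, -0.45, 0]'

```text
clock: 45.0
tcp_pos: [0.503, 0.3847, 0.081]
orientation: [0.002, -0.421, 0.907, -0.0]
wrist_force: [0.8, -2.8, 6.6]
finger_gap: 0.0132
grip_force: 31.9
```

jog_arm --motion '[0, 0, 0, 0, 0, 0, 0.5, 0, 0, 0, 0, 0, 0, 0.5, 0, 0, 0, 0, 0, 0, 0.5, 0, 0, 0, 0, 0, 0, 0.5, 0, 0, -0.4, 0, 0, 0, 0.5, 0, 0, -0.8, 0, 0, 0, 0.5, 0, 0, -0.8, 0, 0, 0.55, 0.5, 0, 0, -0.8, 0, 0, 0.55, 0.5, 0, 0, -0.8, 0, 0, 0.55, 0.5, 0, 0, -0.8, 0, 0, 0.55, 0.5, 0, 0, -0.8, 0, 0, 0.55, 0.5, 0, 0, -0.8, 0, 0, 0.55, 0.5]'

```text
clock: 46.5
tcp_pos: [0.501, 0.3845, 0.238]
orientation: [-0.0, -0.004, 1.0, -0.0]
wrist_force: [-0.4, 0.1, 0.2]
finger_gap: 0.0432
grip_force: 0.0
```

jog_arm --motion '[-0.2, -0.73, 0, 0, 0, 0, 0.5, -0.2, -0.73, 0, 0, 0, 0, 0.5, -0.2, -0.73, 0, 0, 0, 0, 0.5]'

```text
clock: 46.88
tcp_pos: [0.5426, 0.236, 0.2382]
orientation: [-0.0, -0.003, 1.0, -0.0]
wrist_force: [0.7, 0.4, 0.5]
finger_gap: 0.0428
grip_force: 0.0
```

jog_arm --motion '[-0.5, -0.73, 0.3, 0, 0, 0, 0.5, -0.5, -0.73, 0.3, 0, 0, 0, 0.5, -0.5, -0.73, 0.3, 0, 0, 0, 0.5, -0.5, -0.73, 0.3, 0, 0, 0, 0.5, -0.5, -0.73, 0.3, 0, 0, 0, 0.5]'

```text
clock: 47.5
tcp_pos: [0.6426, 0.0932, 0.178]
orientation: [-0.001, -0.003, 1.0, 0.0]
wrist_force: [0.5, 0.8, -0.3]
finger_gap: 0.0428
grip_force: 0.0
```

```bash
python3 -c "
from h import *
go(.644,.0915,.058,180)
pointer()
im=save('top','top11.png')
cv2.imwrite('pics/c11.png',cv2.resize(im[130:260,110:510,::-1],None,fx=2,fy=2,interpolation=cv2.INTER_CUBIC))"
```

```text
t 47.5 tcp [0.6426 0.0932 0.178 ] yaw -179.62 gap 0.0428 F [ 0.5  0.8 -0.3] grip 0.0
shift [-0.007 -0.009  0.6  ] turn [ 0.    -0.001  0.004]
pointer 18 49.8 [0.008  0.0095]
```

The dial is back at OFF (49.8°). Now I'll pick up tool4 for the tray.

jog_arm --motion '[-0.007, -0.009, 0.3, 0, 0, 0, 0.5, -0.007, -0.009, 0.5, 0, 0, 0, 0.5, -0.007, -0.009, 0.6, 0, 0, 0, 0.5, -0.007, -0.009, 0.6, 0, 0, 0, 0.5, -0.007, -0.009, 0.6, 0, 0, 0, 0, -0.007, -0.009, 0.6, 0, 0, 0, 0, -0.007, -0.009, 0.6, 0, 0, 0, 0, -0.007, -0.009, 0.6, 0, 0, 0, 0, -0.007, -0.009, 0.6, 0, 0, 0, 0, -0.007, -0.009, 0.6, 0, 0, 0, 0, -0.007, -0.009, 0.6, 0, 0, 0, 0]' --newtons 70

```text
clock: 48.98
tcp_pos: [0.6455, 0.0918, 0.0601]
orientation: [0.002, -0.003, 1.0, 0.0]
wrist_force: [-0.9, 1.1, 6.1]
finger_gap: -0.0003
grip_force: 3.1
```

jog_arm --motion '[0, 0, -0.25, 0, 0, 0, 0, 0, 0, -0.5, 0, 0, 0, 0, 0.1, -0.25, -0.5, 0, 0, 0, 0, 0.2, -0.5, -0.5, 0, 0, 0, 0, 0.3, -0.76, -0.5, 0, 0, 0, 0, 0.3, -0.76, -0.5, 0, 0, 0, 0]'

```text
clock: 49.72
tcp_pos: [0.5841, -0.0642, 0.1587]
orientation: [-0.0, -0.0, 1.0, -0.0]
wrist_force: [0.2, -0.2, 0.7]
finger_gap: -0.0
grip_force: 0.0
```

jog_arm --motion '[0.1, -0.25, 0, 0, 0, 0, 0, 0.2, -0.5, 0, 0, 0, 0, 0, 0.3, -0.76, 0, 0, 0, 0, 0, 0.3, -0.76, 0, 0, 0, 0, 0]'

```text
clock: 50.22
tcp_pos: [0.5257, -0.2159, 0.1585]
orientation: [0.0, -0.001, 1.0, -0.0]
wrist_force: [-0.6, 1.1, 0.4]
finger_gap: -0.0001
grip_force: 0.0
```

```bash
python3 -c "
from h import *
go(.51,-.357,.15,180)"
```

```text
t 50.23 tcp [ 0.5257 -0.2159  0.1585] yaw -179.93 gap -0.0001 F [-0.6  1.1  0.4] grip 0.0
shift [ 0.079 -0.705  0.043] turn [-0.     0.     0.001]
```

The fingers shut on nothing: they sat too high and slid off tool4. I'll check where it lies now.

```bash
python3 -c "
from h import *
tool('tool3',.060,(.625,-.058),cam='top',r=.045)
tool('tool4',.060,(.665,.092),cam='top',r=.035)
tool('tool4',.060,(.665,.092),cam='scene',r=.035)
go(.644,.0915,.15,180)"
```

```text
tool3 area 195 px [333. 177.] centre [ 0.6249 -0.0568] size [12.5 87.7] axis deg 178.8 band [ 0.6097 -0.0565]
tool4 area 147 px [272. 163.] centre [0.6645 0.0914] size [12.4 67.9] axis deg 179.6 band [0.6795 0.0913]
tool4 area 172 px [323. 252.] centre [0.6649 0.0936] size [15.9 69. ] axis deg 179.4 band [0.6786 0.0948]
t 50.38 tcp [ 0.5266 -0.2122  0.1584] yaw -179.62 gap 0.0001 F [0.3 0.2 0.2] grip 0.0
shift [-0.597  1.515  0.043] turn [0.    0.    0.004]
```

Tool4 still lies in place. I'm nearer tool3, so I'll take that first with a lower grip.

jog_arm --motion '[-0.59, 0.776, 0, 0, 0, 0, 0.5, -0.59, 0.776, 0, 0, 0, 0, 0.5, -0.59, 0.776, 0, 0, 0, 0, 0.5, -0.59, 0.776, 0, 0, 0, 0, 0.5, -0.59, 0.776, 0, 0, 0, 0, 0.5, -0.59, 0.776, 0.3, 0, 0, 0, 0.5, -0.59, 0.776, 0.45, 0, 0, 0, 0.5, -0.59, 0.776, 0.535, 0, 0, 0, 0.5, -0.59, 0.776, 0.535, 0, 0, 0, 0.5, -0.59, 0.776, 0.535, 0, 0, 0, 0.5]' --newtons 60

```text
clock: 51.62
tcp_pos: [0.6443, -0.0579, 0.053]
orientation: [0.001, -0.003, 1.0, -0.0]
wrist_force: [-0.6, 0.0, -0.2]
finger_gap: 0.0428
grip_force: 0.0
```

jog_arm --motion '[0, 0, 0, 0, 0, 0, 0, 0, 0, 0, 0, 0, 0, 0, 0, 0, 0, 0, 0, 0, 0, 0, 0, 0, 0, 0, 0, 0, 0, 0, 0, 0, 0, 0, 0, 0, 0, 0, 0, 0, 0, 0, 0, 0, 0, 0, 0, 0, 0]'

```text
clock: 52.5
tcp_pos: [0.6443, -0.0575, 0.0529]
orientation: [0.001, -0.003, 1.0, -0.0]
wrist_force: [-0.2, -1.1, 5.9]
finger_gap: 0.0115
grip_force: 60.5
```

jog_arm --motion '[0, 0, -0.15, 0, 0, 0, 0, 0, 0, -0.3, 0, 0, 0, 0, 0, 0, -0.5, 0, 0, 0, 0, 0, 0, -0.5, 0, 0, 0, 0, 0, 0, -0.5, 0, 0, 0, 0]'

```text
clock: 53.12
tcp_pos: [0.6428, -0.0571, 0.1507]
orientation: [-0.0, -0.003, 1.0, 0.0]
wrist_force: [-0.9, 0.4, -2.4]
finger_gap: 0.0116
grip_force: 59.6
```

```bash
python3 -c "
from h import *
go(.51,-.357,.15,180)
tool('tool4',.060,(.665,.092),cam='top',r=.035)
print(proj('top',(.51,-.425,.02)),proj('top',(.51,-.357,.02)))"
```

```text
t 53.12 tcp [ 0.6428 -0.0571  0.1507] yaw -179.65 gap 0.0116 F [-0.9  0.4 -2.4] grip 59.6
shift [ 0.673 -1.495  0.004] turn [ 0.    -0.     0.004]
tool4 area 146 px [272. 163.] centre [0.6645 0.0914] size [12.4 67.9] axis deg 179.6 band [0.6795 0.0913]
(np.float64(475.9234991016165), np.float64(222.95414722095472)) (np.float64(449.6123898602484), np.float64(223.40068763417955))
```

jog_arm --motion '[0.12, -0.3, 0, 0, 0, 0, 0, 0.23, -0.6, 0, 0, 0, 0, 0, 0.34, -0.92, 0, 0, 0, 0, 0, 0.34, -0.92, 0, 0, 0, 0, 0, 0.34, -0.92, 0, 0, 0, 0, 0]'

```text
clock: 53.8
tcp_pos: [0.5753, -0.2418, 0.1498]
orientation: [-0.001, -0.002, 1.0, 0.001]
wrist_force: [-0.2, 0.5, -1.6]
finger_gap: 0.0115
grip_force: 59.6
```

jog_arm --motion '[0.12, -0.3, 0, 0, 0, 0, 0, 0.23, -0.6, 0, 0, 0, 0, 0, 0.33, -0.92, 0, 0, 0, 0, 0, 0.33, -0.92, 0, 0, 0, 0, 0, 0.33, -0.92, 0, 0, 0, 0, 0, 0.33, -0.92, 0, 0, 0, 0, 0]'

```text
clock: 54.55
tcp_pos: [0.5124, -0.4236, 0.151]
orientation: [-0.0, -0.004, 1.0, 0.001]
wrist_force: [0.5, -0.2, -1.1]
finger_gap: 0.0116
grip_force: 59.6
```

```bash
python3 -c "
from h import *
go(.51,-.425,.018,180)
a=save('wrist','w12.png');b=read_camera('top')
cv2.imwrite('pics/c12.png',np.hstack([a[60:400,130:530,::-1],cv2.resize(b[170:280,400:520,::-1],(371,340))]))"
```

```text
t 54.55 tcp [ 0.5124 -0.4236  0.151 ] yaw -179.49 gap 0.0116 F [ 0.5 -0.2 -1.1] grip 59.6
shift [ 0.012 -0.007  0.665] turn [ 0.001 -0.     0.006]
```

View pics/c12.png

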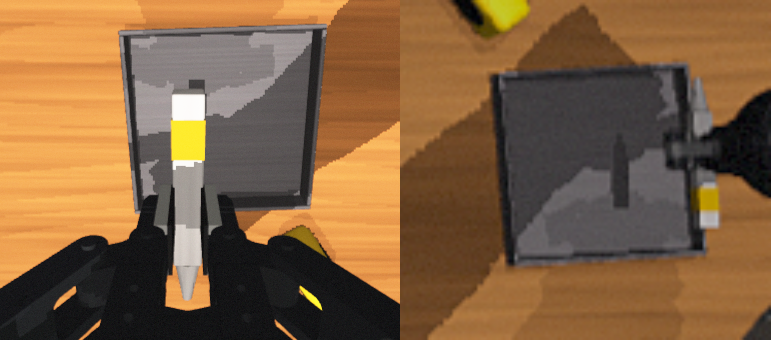

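Tool3 is held straight at (188,190) in the wrist crop, above the tray. I'll lower it and release with a small opening.

jog_arm --motion '[0.01, 0, 0.25, 0, 0, 0, 0, 0.01, 0, 0.5, 0, 0, 0, 0, 0.01, 0, 0.62, 0, 0, 0, 0, 0.01, 0, 0.65, 0, 0, 0, 0, 0.01, 0, 0.65, 0, 0, 0, 0, 0.01, 0, 0.65, 0, 0, 0, 0.15, 0.01, 0, 0.65, 0, 0, 0, 0.25, 0.01, 0, 0.65, 0, 0, 0, 0.3, 0.01, 0, 0.65, 0, 0, 0, 0.3, 0.01, 0, 0.4, 0, 0, 0, 0.3, 0.01, 0, 0, 0, 0, 0, 0.3, 0.01, 0, 0, 0, 0, 0, 0.3]'

```text
clock: 56.15
tcp_pos: [0.5112, -0.4279, 0.1568]
orientation: [0.003, -0.003, 1.0, -0.003]
wrist_force: [0.2, -1.1, -1.2]
finger_gap: 0.0259
grip_force: 0.0
```

jog_arm --motion '[-0.2, 0.86, 0, 0, 0, 0, 0.5, -0.2, 0.86, 0, 0, 0, 0, 0.5, -0.2, 0.86, 0, 0, 0, 0, 0.5, -0.2, 0.86, 0, 0, 0, 0, 0.5]'

```text
clock: 56.65
tcp_pos: [0.5489, -0.2501, 0.1517]
orientation: [-0.0, -0.006, 1.0, 0.0]
wrist_force: [-1.2, -0.8, -0.6]
finger_gap: 0.0427
grip_force: 0.0
```

jog_arm --motion '[-0.2, 0.86, 0, 0, 0, 0, 0.5, -0.2, 0.86, 0, 0, 0, 0, 0.5, -0.2, 0.86, 0, 0, 0, 0, 0.5, -0.2, 0.86, 0, 0, 0, 0, 0.5]'

```text
clock: 57.15
tcp_pos: [0.588, -0.0792, 0.1514]
orientation: [0.0, -0.005, 1.0, 0.0]
wrist_force: [0.5, -0.3, 0.6]
finger_gap: 0.043
grip_force: 0.0
```

jog_arm --motion '[-0.27, 0.86, 0, 0, 0, 0, 0.5, -0.27, 0.86, 0, 0, 0, 0, 0.5, -0.27, 0.86, 0, 0, 0, 0, 0.5, -0.27, 0.86, 0, 0, 0, 0, 0.5, -0.27, 0.86, 0, 0, 0, 0, 0.5]'

```text
clock: 57.78
tcp_pos: [0.6405, 0.0892, 0.1509]
orientation: [-0.0, -0.002, 1.0, -0.0]
wrist_force: [-0.4, 1.3, -0.5]
finger_gap: 0.043
grip_force: 0.0
```

```bash
python3 -c "
from h import *
go(.644,.0915,.053,180)
tool('tool3',.014,(.51,-.42),cam='top',r=.08)
tool('tool4',.060,(.655,.092),cam='top',r=.045)
pointer()"
```

```text
t 57.77 tcp [0.6405 0.0892 0.1509] yaw -179.71 gap 0.043 F [-0.4  1.3 -0.5] grip 0.0
shift [-0.018  0.012  0.49 ] turn [-0.001 -0.     0.003]
tool3 area 201 px [477. 225.] centre [ 0.5129 -0.4291] size [108.3  14. ] axis deg 0.1 band [ 0.4769 -0.4293]
tool4 area 586 px [266. 166.] centre [0.6594 0.105 ] size [62.2 89.4] axis deg 162.0 band [nan nan]
pointer 18 49.8 [0.008  0.0095]h.py:51: RuntimeWarning: Mean of empty slice.
  print(name,"area",s[i,4],"px",ce[i].round(),"centre",(np.array(r[0])/1000).round(4),"size",np.round(r[1],1),"axis deg",round(np.degrees(np.arctan2(a[1],a[0]))%180,1),"band",P[(l==i)&band][:,:2].mean(0).round(4))
  ret = um.true_divide(
```

Tool3 lies in the tray. Now tool4, gripped lower this time.

jog_arm --motion '[-0.018, 0.012, 0.3, 0, 0, 0, 0.5, -0.018, 0.012, 0.45, 0, 0, 0, 0.5, -0.018, 0.012, 0.49, 0, 0, 0, 0.5, -0.018, 0.012, 0.49, 0, 0, 0, 0.5, -0.018, 0.012, 0.49, 0, 0, 0, 0, -0.018, 0.012, 0.49, 0, 0, 0, 0, -0.018, 0.012, 0.49, 0, 0, 0, 0, -0.018, 0.012, 0.49, 0, 0, 0, 0, -0.018, 0.012, 0.49, 0, 0, 0, 0, -0.018, 0.012, 0.49, 0, 0, 0, 0, -0.018, 0.012, 0.49, 0, 0, 0, 0]' --newtons 60

```text
clock: 59.3
tcp_pos: [0.6453, 0.093, 0.0555]
orientation: [0.002, -0.003, 1.0, -0.0]
wrist_force: [-0.4, -0.8, 6.6]
finger_gap: 0.0114
grip_force: 58.9
```

jog_arm --motion '[0, 0, -0.15, 0, 0, 0, 0, 0, 0, -0.3, 0, 0, 0, 0, 0, 0, -0.5, 0, 0, 0, 0, 0, 0, -0.5, 0, 0, 0, 0, 0, 0, -0.5, 0, 0, 0, 0]'

```text
clock: 59.92
tcp_pos: [0.6436, 0.0933, 0.1528]
orientation: [-0.0, -0.003, 1.0, -0.0]
wrist_force: [0.1, 0.3, -1.8]
finger_gap: 0.0114
grip_force: 58.9
```

```bash
python3 -c "
from h import *
go(.513,-.36,.15,180)"
```

```text
t 59.92 tcp [0.6436 0.0933 0.1528] yaw -179.65 gap 0.0114 F [ 0.1  0.3 -1.8] grip 58.9
shift [ 0.667 -2.262  0.014] turn [-0.    -0.     0.004]
```

Held. I'll carry it over in three steps of (0.22, -0.755).

jog_arm --motion '[0.07, -0.25, 0, 0, 0, 0, 0, 0.15, -0.5, 0, 0, 0, 0, 0, 0.22, -0.755, 0, 0, 0, 0, 0, 0.22, -0.755, 0, 0, 0, 0, 0]'

```text
clock: 60.42
tcp_pos: [0.5989, -0.0612, 0.1514]
orientation: [-0.002, -0.0, 1.0, 0.0]
wrist_force: [0.3, 0.4, -1.9]
finger_gap: 0.0111
grip_force: 59.1
```

jog_arm --motion '[0.07, -0.25, 0, 0, 0, 0, 0, 0.15, -0.5, 0, 0, 0, 0, 0, 0.22, -0.755, 0, 0, 0, 0, 0, 0.22, -0.755, 0, 0, 0, 0, 0]'

```text
clock: 60.92
tcp_pos: [0.5566, -0.2117, 0.1518]
orientation: [-0.001, -0.001, 1.0, 0.0]
wrist_force: [0.5, 0.7, -1.4]
finger_gap: 0.0113
grip_force: 59.2
```

jog_arm --motion '[0.07, -0.25, 0, 0, 0, 0, 0, 0.15, -0.5, 0, 0, 0, 0, 0, 0.22, -0.755, 0, 0, 0, 0, 0, 0.22, -0.755, 0, 0, 0, 0, 0, 0.22, -0.755, 0, 0, 0, 0, 0]'

```text
clock: 61.55
tcp_pos: [0.5148, -0.359, 0.1521]
orientation: [-0.001, -0.003, 1.0, 0.001]
wrist_force: [-0.7, 0.3, -1.1]
finger_gap: 0.0115
grip_force: 59.3
```

```bash
python3 -c "
from h import *
go(.513,-.36,.02,180)
tool('tool4',.155,(.513,-.36),cam='wrist',r=.07)"
```

```text
t 61.55 tcp [ 0.5148 -0.359   0.1521] yaw -179.61 gap 0.0115 F [-0.7  0.3 -1.1] grip 59.3
shift [ 0.008 -0.006  0.661] turn [ 0.001 -0.001  0.004]
tool4 area 14788 px [273. 214.] centre [ 0.5078 -0.3819] size [ 69.3 119.8] axis deg 174.6 band [ 0.55   -0.3595]
```

jog_arm --motion '[0.02, 0, 0.25, 0, 0, 0, 0, 0.02, 0, 0.5, 0, 0, 0, 0, 0.02, 0, 0.62, 0, 0, 0, 0, 0.02, 0, 0.655, 0, 0, 0, 0, 0.02, 0, 0.655, 0, 0, 0, 0, 0.02, 0, 0.655, 0, 0, 0, 0.15, 0.02, 0, 0.655, 0, 0, 0, 0.25, 0.02, 0, 0.655, 0, 0, 0, 0.3, 0.02, 0, 0.655, 0, 0, 0, 0.3, 0.02, 0, 0.4, 0, 0, 0, 0.3, 0.02, 0, 0, 0, 0, 0, 0.3, 0.02, 0, 0, 0, 0, 0, 0.3]'

```text
clock: 63.1
tcp_pos: [0.5125, -0.3625, 0.1585]
orientation: [0.003, -0.003, 1.0, -0.003]
wrist_force: [0.7, -0.6, 0.0]
finger_gap: 0.0262
grip_force: 0.0
```

jog_arm --motion '[0.1, 0.9, -0.2, 0, 0, 0, 0.3, 0.1, 0.9, -0.2, 0, 0, 0, 0.3, 0.1, 0.9, -0.2, 0, 0, 0, 0.3, 0.1, 0.9, -0.2, 0, 0, 0, 0.3, 0.1, 0.9, -0.2, 0, 0, 0, 0.3, 0.1, 0.9, -0.2, 0, 0, 0, 0.3]'

```text
clock: 63.85
tcp_pos: [0.4897, -0.182, 0.1929]
orientation: [-0.0, -0.002, 1.0, -0.0]
wrist_force: [0.3, 0.6, -0.6]
finger_gap: 0.0256
grip_force: 0.0
```

```bash
python3 -c "
from h import *
tool('tool3',.014,(.51,-.42),cam='top',r=.06)
tool('tool4',.014,(.51,-.36),cam='top',r=.06)
pointer()
go(.5,-.2,.2,180)"
```

```text
tool3 area 1689 px [473. 223.] centre [ 0.5104 -0.4211] size [116.9 118.8] axis deg 177.2 band [nan nan]
tool4 area 1395 px [453. 225.] centre [ 0.5074 -0.3696] size [ 99.2 119.3] axis deg 163.4 band [nan nan]
pointer 18 49.8 [0.008  0.0095]
t 64.0 tcp [ 0.4895 -0.1818  0.1927] yaw -179.75 gap 0.0256 F [-0.9 -0.3 -0.4] grip 0.0
shift [-0.052 -0.091 -0.037] turn [ 0.    -0.001  0.003]h.py:51: RuntimeWarning: Mean of empty slice.
  print(name,"area",s[i,4],"px",ce[i].round(),"centre",(np.array(r[0])/1000).round(4),"size",np.round(r[1],1),"axis deg",round(np.degrees(np.arctan2(a[1],a[0]))%180,1),"band",P[(l==i)&band][:,:2].mean(0).round(4))
  ret = um.true_divide(
```

```bash
python3 -c "
from h import *
im=read_camera('top');H,S,V=cv2.split(cv2.cvtColor(im,cv2.COLOR_RGB2HSV))
for n,m in(('green',(H>45)&(H<95)&(S>90)&(V>50)),('yellow',(H>20)&(H<35)&(S>170)&(V>100)),('white',(S<60)&(V>185))):
    k=np.zeros(H.shape,np.uint8);k[195:255,432:495]=m[195:255,432:495]
    q,l,s,c=cv2.connectedComponentsWithStats(k)
    for i in range(1,q):
        if s[i,4]>8: print(n,s[i].tolist(),ray('top',*c[i],.016).round(3))
"
```

```text
white [441, 240, 4, 8, 9] [ 0.459 -0.337  0.016]
white [459, 247, 7, 6, 14] [ 0.443 -0.386  0.016]
```

The arm probably blocks the top view of the tray, so I'll move it aside and look again.

jog_arm --motion '[0, 0.95, 0, 0, 0, 0, 0.3, 0, 0.95, 0, 0, 0, 0, 0.3, 0, 0.95, 0, 0, 0, 0, 0.3, 0, 0.95, 0, 0, 0, 0, 0.3, 0, 0.95, 0, 0, 0, 0, 0.3]'

```text
clock: 64.68
tcp_pos: [0.4886, 0.009, 0.1932]
orientation: [-0.0, -0.003, 1.0, -0.0]
wrist_force: [-0.6, 0.8, -0.4]
finger_gap: 0.0257
grip_force: 0.0
```

```bash
python3 -c "
from h import *
im=read_camera('top');H,S,V=cv2.split(cv2.cvtColor(im,cv2.COLOR_RGB2HSV))
for n,m in(('green',(H>45)&(H<95)&(S>90)&(V>50)),('yellow',(H>20)&(H<35)&(S>170)&(V>100)),('white',(S<80)&(V>150))):
    k=np.zeros(H.shape,np.uint8);k[195:255,432:495]=m[195:255,432:495]
    q,l,s,c=cv2.connectedComponentsWithStats(k)
    for i in range(1,q):
        if s[i,4]>8: print(n,s[i].tolist(),ray('top',*c[i],.016).round(3))
pointer();s=env.get_state();print(s['clock'],s['qvel'].round(3))
"
```

```text
green [448, 207, 6, 6, 36] [ 0.546 -0.362  0.016]
yellow [475, 233, 6, 7, 31] [ 0.477 -0.429  0.016]
white [474, 201, 3, 9, 17] [ 0.555 -0.427  0.016]
white [448, 202, 6, 5, 23] [ 0.56  -0.363  0.016]
white [474, 211, 6, 22, 109] [ 0.514 -0.428  0.016]
white [449, 213, 6, 32, 134] [ 0.502 -0.363  0.016]
white [475, 240, 6, 4, 20] [ 0.463 -0.427  0.016]
pointer 18 49.8 [0.008  0.0095]
64.775 [-0.013  0.001  0.001  0.     0.002  0.002]
```

Both tools lie in the tray, with centres near (0.512, -0.362) and (0.512, -0.428). The dial is at OFF and the robot touches nothing.

```bash
python3 -c "
from h import *
print(env.hand_in())"
```

```text
the job is handed in; nothing more can be done
None
```

I handed the job in with tool3 and tool4 demagnetised and lying in the tray and the dial at OFF; a bump mid-run meant re-laying tool4 with the dial at OFF before a fresh 3+ s at red, and the judge's verdict was not shown.

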